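# Set up the cooling rack and stand the wax test bars in it

## Task

Tip the loose section of the aluminium cooling rack over so that it lies on its base with its slots facing up, then close it up flush, end to end and in line, against the section bolted to the bench. Stand every wax test bar on end in the rack, one to a slot and fully down. Leave the jars, tools and other things on the bench where they are.

Things in the scene. Friction and masses are not known exactly. Their poses are not given: they have to be found in the camera images.
- rack: bolted rack section, an aluminium block 80 mm long (its x) x 62 mm wide (its y) x 30 mm high with two slots in its top, and an 8 mm thick, 22 mm long bolted foot beyond its +x end. Its x points away from the robot. Origin: centre of the block's underside, on the bench. The loose section butts against its end nearer the robot (the -x end, 40 mm from the origin), so that the loose section's centre comes to x = -100 mm, y = 0, 15 mm up in this frame.
- section_c (a point): centre of the loose rack section, an aluminium block of about 0.4 kg: 120 mm long (its x), 30 mm thick (its y), 62 mm wide (its z), three slots opening on its +y face. At the start it stands on a long narrow side (its z up, 62 mm tall, footprint 120 x 30 mm) and a light push high on the slotted face topples it onto its base, slots up (its y up, 30 mm high). Alike end for end. Only a plain 16 mm wide strip runs along each long edge of the slotted face, beside the slots.
- slot1 (a point): bolted section: centre of the mouth of a slot, level with the slotted face. The slot is 17 mm (along the section's x) by 29 mm (across), 24 mm deep with a floor 6 mm above the section's base, its rim slightly chamfered. Slots are 40 mm apart along the row. Axes are those of the section.
- slot2 (a point): bolted section: centre of the mouth of a slot, level with the slotted face. The slot is 17 mm (along the section's x) by 29 mm (across), 24 mm deep with a floor 6 mm above the section's base, its rim slightly chamfered. Slots are 40 mm apart along the row. Axes are those of the section.
- slot3 (a point): loose section: centre of the mouth of a slot, level with the slotted face. The slot is 17 mm (along the section's x) by 29 mm (across), 24 mm deep with a floor 6 mm above the section's base, its rim slightly chamfered. Slots are 40 mm apart along the row. Axes are those of the section.
- slot4 (a point): loose section: centre of the mouth of a slot, level with the slotted face. The slot is 17 mm (along the section's x) by 29 mm (across), 24 mm deep with a floor 6 mm above the section's base, its rim slightly chamfered. Slots are 40 mm apart along the row. Axes are those of the section.
- slot5 (a point): loose section: centre of the mouth of a slot, level with the slotted face. The slot is 17 mm (along the section's x) by 29 mm (across), 24 mm deep with a floor 6 mm above the section's base, its rim slightly chamfered. Slots are 40 mm apart along the row. Axes are those of the section.
- bar1_c (a point): centre of a wax test bar, cream coloured, 28 g, a plain block 84 mm long (its x) x 26 mm (its y) x 14 mm (its z); at the start it lies flat on the bench (some bars may be absent). Seated in a slot it stands with its centre 48 mm above the bench and its 26 mm width across the row.
- bar2_c (a point): centre of a wax test bar, cream coloured, 28 g, a plain block 84 mm long (its x) x 26 mm (its y) x 14 mm (its z); at the start it lies flat on the bench (some bars may be absent). Seated in a slot it stands with its centre 48 mm above the bench and its 26 mm width across the row.
- bar3_c (a point): centre of a wax test bar, cream coloured, 28 g, a plain block 84 mm long (its x) x 26 mm (its y) x 14 mm (its z); at the start it lies flat on the bench (some bars may be absent). Seated in a slot it stands with its centre 48 mm above the bench and its 26 mm width across the row.
- bar4_c (a point): centre of a wax test bar, cream coloured, 28 g, a plain block 84 mm long (its x) x 26 mm (its y) x 14 mm (its z); at the start it lies flat on the bench (some bars may be absent). Seated in a slot it stands with its centre 48 mm above the bench and its 26 mm width across the row.
- bar5_c (a point): centre of a wax test bar, cream coloured, 28 g, a plain block 84 mm long (its x) x 26 mm (its y) x 14 mm (its z); at the start it lies flat on the bench (some bars may be absent). Seated in a slot it stands with its centre 48 mm above the bench and its 26 mm width across the row.
- jar1: amber glass jar, 86 mm across, 95 mm high; origin centre of underside; leave alone
- jar2: amber glass jar, 86 mm across, 95 mm high; origin centre of underside; leave alone
- tin: closed steel tin, 66 mm across, 28 mm high; origin centre of underside; leave alone
- tape: cardboard roll core lying flat, 100 mm across, 24 mm high; origin centre of underside; leave alone
- spool: small wooden spool, 44 mm across, 38 mm high; origin centre of underside; leave alone
- dropper: amber dropper bottle, 36 mm across, 75 mm high; origin centre of underside; leave alone
- scraper: scraper lying flat, 200 mm long along its x; origin under its middle; leave alone
Things that resemble listed ones, but are neither listed nor needed, are in the scene too. Leave any turquoise or yellow look-alike of the part that bears bar4_c alone.

How it is judged:
By the outcome, as a careful person would: the job done as asked, in the order asked, and still so for the second after the job is handed in, with the robot touching nothing.
Of bar1, bar2, bar3, bar4, bar5 only 4 to 5 are there at a start; the rules pass over those that are not, and their reading is None.
At some moment in a run one of bar1, bar2, bar3, bar4, bar5 may be knocked a few centimetres aside while the robot is not near it.
It also fails if it takes over 210 s, if anything falls off the work surface, if the arm or the gripper's body presses on something with over 40 N, if the wrist force passes 120 N, or if a joint passes its speed limit or range.

## Robot

A 6-joint arm with a two-finger parallel gripper is mounted at the origin on the work surface. World frame = base frame: x ahead of the robot, y to its left, z up, the work surface at z = 0. Lengths are in m, angles in rad, forces in N, time in s.
With the tool pointing down it reaches from about 0.35 to 0.775 m from the base axis. Payload 7.3 kg.
Tool frame: the origin (TCP) lies on the mounting face of the last link; the fingertips stand 178 mm ahead of it and the grasp point (between the pads) lies 159 mm ahead of it (ctrl.nose_length is the distance from the TCP to the fingertips, in m); z points along the fingers, y is the line along which they close (so a half turn about z gives the same grasp; the last joint's range is limited). The gripper opens to 92 mm and grips with 3 to 60 N. Pads are 19 mm wide; open, the fingers measure 130 mm over their backs; the gripper's body (75 mm by 190 mm) begins 47 mm behind the grasp point.
Start: joints at [1.02, 0.342, 1.524, -0, 1.275, -0.146], TCP at [0.207, 0.483, 0.405] pointing down, gripper open.
Joint ranges: [-2.53, 2.53], [-0.77, 2.02], [0.04, 2.7], [-1, 4.14], [0.28, 2.66], [-3.11, 3.11]. Speed limits (rad/s): [2.57, 2.57, 3.14, 3.14, 3.14, 3.14].

## Interface

Orientations are given as a rotation vector (axis times angle).
In Python, from workcell import ctrl, optics gives the robot as it stands.
- The arm moves only by the tool step_arm, never from a script. Its argument "rows" is a list of rows, each a list of 7 numbers: the finger opening in m, from 0 to 0.0918, then the shift along the tool's x, y, z in m, then the turn, a rotation vector about the tool's x, y, z in degrees. A call has 1 to 10 rows; each row shifts and turns the commanded pose from where the row before left it, along the tool's axes as they then stand; what a row does not reach is not made up. A row lasts 1/12 s, in which the tool goes at most 41.7 mm and 7.16 degrees, less where a joint would pass 70% of its speed; a pose out of reach is approached as far as the arm can. A call with a gripper value outside its range is refused whole. The fingers move at their own pace and stop on an object; "squeeze" is the grip in N (left out, the last holds). Time passes only in rows, so rows that do not move let the fingers close. It gives the time, the measured TCP pose, the force, the opening and the grip force at its end, in the units of the state.
- ctrl.sense(): the state, without advancing time (a new reading comes with each control period).
- optics.capture(name): name is "scene" or "top" or "wrist"; returns (picture, depth): 384x512x3 uint8, blue, green, red; 384x512 float32, m along the optical axis (not along the pixel's ray), 0 where there is no reading.
- optics.get_calibration(name): a dict with "fovy" (degrees; the focal length in pixels is half the picture's height over the tangent of half this angle, whatever the lens; pixels are square), "cx", "cy" (the principal point, pixels), "k1" (the pictures are not rectified: a ray, as slopes to the right and down, at radius r is drawn at 1 + k1 r^2 times it, then the intrinsics apply), "cam_to_world" (4x4, takes a point from camera to world coordinates). Camera axes: x right, y down, z forward; pixel columns grow to the right and rows downward; lengths in m; the calibration is good to about 2 mm. A picture is of the moment at which its call begins: read the wrist's pose just before it. get_calibration takes no time and is no camera call; for the wrist camera it gives the pose at the moment of the call.
- ctrl.job_done(): hands the job in; it is judged then, once.
The state is a dict: "t": time; "joints": joint angles; "qvel": joint speeds; "joint_efforts": joint torques, N m; "position": TCP position; "orientation": TCP orientation; "ft_force": force on the tool from outside, world axes, zero at the start; "moment": the same for the moment, N m; "finger_gap": opening from 0.0 (shut) to 1.0 (fully open); "grip_force": force on a finger pad.
Only numpy, scipy, OpenCV 4.12 (cv2) and the standard library are available. Lean on these libraries where they do the work, as an engineer would, in place of code of your own. Each camera call takes 0.05 s, during which the arm holds its last target. There are 200 camera calls.

## Working session

There is one attempt and no reset: what is moved stays moved. The work goes in short steps, Python scripts to look and compute and a tool call to move; the robot and the scene stay as the last step left them, time stands still between calls to the robot, and variables do not carry over. Pictures are saved under pics/ and viewed, at most 14 in all, crops included, and the job is handed in when it is done.

Besides the shell and the picture viewer there is one more tool, called after "Emit:" as name(argument=value, ...) on one line, values as JSON. step_arm: Moves the arm, as the interface text tells. Its arguments: {"type":"object","properties":{"rows":{"type":"array"},"squeeze":{"type":"number"}},"required":["rows"]}

```bash
ls; mkdir -p pics
cat > h.py <<'E'
import numpy as np, cv2
from workcell import ctrl, optics
from scipy.spatial.transform import Rotation as R
def cal(n):
    c=optics.get_calibration(n); f=192/np.tan(np.radians(c['fovy'])/2)
    return f,c['cx'],c['cy'],c['k1'],np.array(c['cam_to_world'])
def ray(C,uv):
    f,cx,cy,k,T=C; uv=np.atleast_2d(uv).astype(float)
    d=(uv-[cx,cy])/f; s=d.copy()
    for _ in range(20): s=d/(1+k*(s**2).sum(1,keepdims=True))
    return T[:3,3], np.c_[s,np.ones(len(s))]@T[:3,:3].T
def plane(C,uv,z):
    o,d=ray(C,uv); return o+d*((z-o[2])/d[:,2])[:,None]
def cloud(C,D):
    v,u=np.mgrid[:384,:512]; o,d=ray(C,np.c_[u.ravel(),v.ravel()])
    return (o+d*D.reshape(-1,1)).reshape(384,512,3)
def proj(C,P):
    f,cx,cy,k,T=C; p=(np.atleast_2d(P)-T[:3,3])@T[:3,:3]; s=p[:,:2]/p[:,2:]
    return s*(1+k*(s**2).sum(1,keepdims=True))*f+[cx,cy]
def snap(n,name=None):
    C=cal(n); I,D=optics.capture(n)
    if name: cv2.imwrite(f'pics/{name}.png',I); np.savez(f'pics/{name}.npz',I=I,D=D,f=C[0],cx=C[1],cy=C[2],k=C[3],T=C[4])
    return C,I,D
def load(name):
    z=np.load(f'pics/{name}.npz'); return (float(z['f']),float(z['cx']),float(z['cy']),float(z['k']),z['T']),z['I'],z['D']
E
python3 - <<'E'
from h import *
for n in('top','scene'):
    C,I,D=snap(n,n+'0'); print(n,C)
print(ctrl.sense())
a=cv2.imread('pics/top0.png');b=cv2.imread('pics/scene0.png')
cv2.imwrite('pics/top0b.png',cv2.resize(a,(800,600),interpolation=cv2.INTER_CUBIC))
cv2.imwrite('pics/scene0b.png',cv2.resize(b,(800,600),interpolation=cv2.INTER_CUBIC))
E
```

```text
pics
top (np.float64(348.7061321620242), 252.60348679405087, 194.3927733110181, 0.0034246588103568646, array([[-0.02896103, -0.9984851 ,  0.04678434,  0.49240985],
       [-0.99942183,  0.02975872,  0.01644468,  0.01126821],
       [-0.01781201, -0.04628103, -0.99876964,  1.04739793],
       [ 0.        ,  0.        ,  0.        ,  1.        ]]))
scene (np.float64(382.7301612748838), 259.45360229446885, 192.77822907736171, -0.11786953659758766, array([[ 0.53253703,  0.56200273, -0.63289592,  1.28648594],
       [ 0.84635531, -0.34533621,  0.40549424, -0.43605503],
       [ 0.00932699, -0.75159552, -0.65955832,  0.80330975],
       [ 0.        ,  0.        ,  0.        ,  1.        ]]))
{'t': 0.1, 'joints': array([ 1.02000369e+00,  3.42669611e-01,  1.52489690e+00, -3.94930031e-06,
        1.27537159e+00, -1.45995422e-01]), 'qvel': array([ 0.0017998 , -0.00032107, -0.00180032, -0.00156824, -0.00129837,
        0.00067824]), 'joint_efforts': array([ 1.02343649e-03, -4.32004845e+01, -2.44693708e+01,  7.17431470e-02,
        5.28009573e-02, -5.50246671e-05]), 'position': array([0.20668371, 0.48248884, 0.40411427]), 'orientation': array([-6.31428034e-01, -3.07701732e+00,  1.98820137e-03]), 'ft_force': array([-0.36604863,  0.1264527 , -0.71950907]), 'moment': array([-0.01243221, -0.04344404,  0.0373526 ]), 'grip_force': 0.0, 'finger_gap': 0.9973204453343314}
```

View pics/top0b.png

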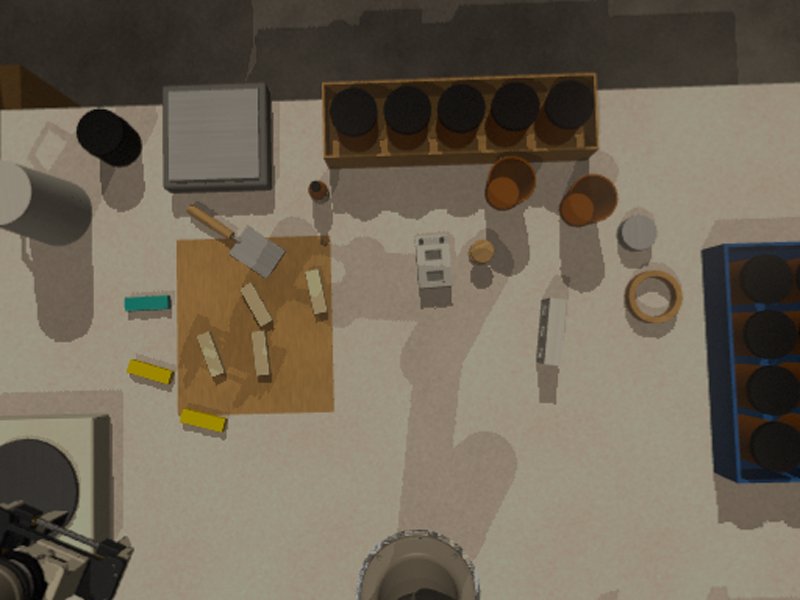

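View pics/scene0b.png

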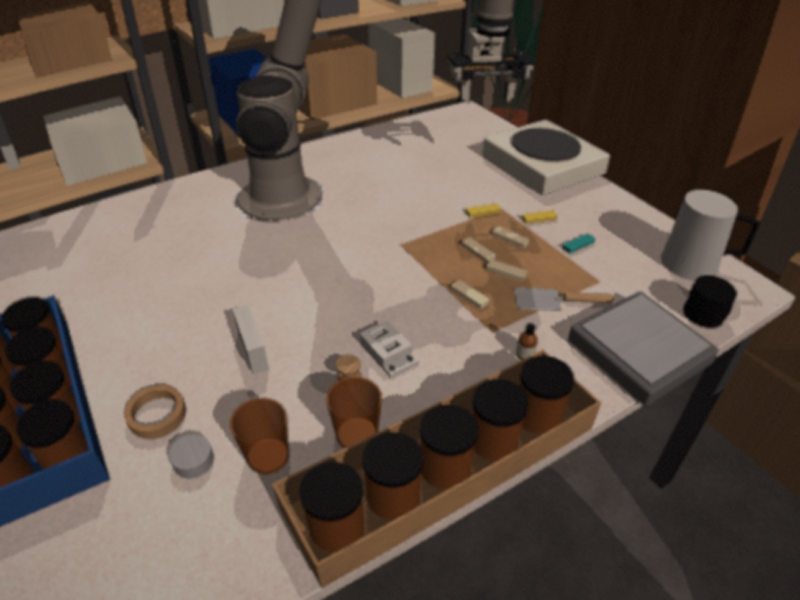

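The top view shows four cream bars on the brown board at 800x600 pixels (256,305), (317,293), (211,356) and (261,356). The teal and yellow look-alikes lie outside it at (148,303), (150,372) and (204,420). The bolted rack is at (433,262). The loose section stands at (548,330) with its slots facing image left (+y). Next I measure them.

Run:
```python
from h import *
print([a for a in dir(ctrl) if a[0]!='_'],[a for a in dir(optics) if a[0]!='_'],ctrl.nose_length)
C,I,D=load('top0'); P=cloud(C,D)
print('bench z',np.median(P[150:160,230:250,2]),np.median(P[300:310,330:350,2]))
hsv=cv2.cvtColor(I,cv2.COLOR_BGR2HSV)
for (u,v) in [(164,195),(203,188),(135,228),(167,228),(94,194),(96,238),(277,168),(350,212)]: print((u,v),hsv[v,u],P[v,u].round(3))
# object heights
H=P[...,2]; m=((H>.007)&(H<.12)&(D>0)).astype(np.uint8)
n,l,s,c=cv2.connectedComponentsWithStats(m)
for i in range(1,n):
    if 30<s[i,4]<6000:
        q=P[l==i]; zt=np.percentile(q[:,2],90); t=q[q[:,2]>zt-.006][:,:2].astype(np.float32)
        r=cv2.minAreaRect(t*1000); print(c[i].round(),s[i,4],'z',zt.round(4),np.round(r[0]),np.round(r[1]),round(r[2],1))
# a 3x picture of the rack/section
cv2.imwrite('pics/crop1.png',cv2.resize(I[140:270,100:370],(800,385),interpolation=cv2.INTER_CUBIC))
```

```text
['IKError', 'job_done', 'nose_length', 'sense'] ['capture', 'get_calibration'] 0.178
bench z 0.00010094417938633082 0.00045506647832871394
(164, 195) [ 20  92 144] [0.547 0.293 0.012]
(203, 188) [ 24  77 153] [0.564 0.175 0.017]
(135, 228) [ 24  82 153] [0.451 0.379 0.018]
(167, 228) [ 20  93 145] [0.449 0.284 0.016]
(94, 194) [ 85 192 109] [0.556 0.502 0.014]
(96, 238) [ 26 255 155] [0.425 0.496 0.016]
(277, 168) [ 20  41 149] [ 0.615 -0.046  0.028]
(350, 212) [ 21  41 144] [ 0.481 -0.245  0.061]
[138.  88.] 4741 z 0.0463 [868. 359.] [196. 196.] 89.5
[69. 88.] 1073 z 0.0742 [871. 560.] [88. 83.] 45.2
[ 39. 137.] 1188 z 0.1097 [725. 650.] [ 53. 116.] 64.1
[377. 128.] 767 z 0.0942 [ 714. -325.] [83. 83.] 0.2
[204. 123.] 158 z 0.0746 [757. 167.] [16. 17.] 8.8
[134. 142.] 217 z 0.0213 [710. 380.] [98. 18.] 54.8
[407. 149.] 448 z 0.03 [ 661. -430.] [64. 62.] 86.4
[277. 167.] 621 z 0.0321 [610. -46.] [80. 62.] 3.2
[308. 161.] 183 z 0.04 [ 635. -136.] [41. 41.] 87.6
[202. 186.] 252 z 0.0167 [569. 178.] [84. 27.] 11.3
[418. 190.] 520 z 0.0255 [ 540. -457.] [98. 97.] 88.3
[164. 195.] 258 z 0.0171 [548. 294.] [84. 26.] 28.9
[ 94. 194.] 251 z 0.017 [557. 504.] [26. 84.] 1.6
[353. 212.] 656 z 0.0637 [ 481. -258.] [ 31. 120.] 82.8
[135. 226.] 265 z 0.017 [456. 383.] [84. 27.] 20.1
[166. 226.] 260 z 0.0169 [455. 287.] [83. 27.] 5.7
[ 95. 238.] 262 z 0.0173 [427. 500.] [85. 27.] 71.8
[129. 269.] 269 z 0.0172 [332. 400.] [84. 26.] 75.2
[ 37. 299.] 4633 z 0.0706 [244. 663.] [164. 196.] 89.8
[ 46. 346.] 115 z 0.0676 [133. 620.] [74. 13.] 65.2
[267. 365.] 2152 z 0.0872 [48.  2.] [116.  37.] 89.5
```

View pics/crop1.png

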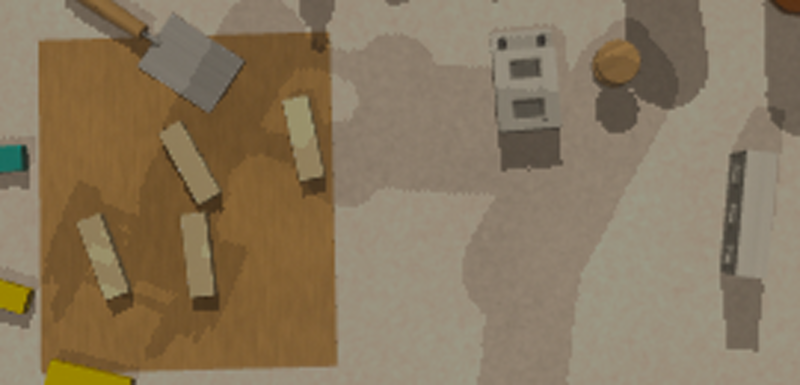

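The picture shows all four cream bars whole on the board, at crop pixels (190,163), (303,138), (105,258) and (198,258), well apart from the coloured ones. The bolted rack is at (527,80), its foot at the far end. The section stands with its dark slots on its left side at (733,210). I start with the toppling.

```bash
cat >> h.py <<'E'
def Rt(yaw,tilt=0):
    """tool y (closing) at world yaw+90deg; tilt>0: tool body leans to +x' (fingers point inward), deg"""
    y=np.radians(yaw); xb=np.array([np.cos(y),np.sin(y),0]); yb=np.array([-np.sin(y),np.cos(y),0]); up=np.array([0,0,1.])
    t=np.radians(tilt); z=-np.cos(t)*up-np.sin(t)*xb
    return np.c_[np.cross(yb,z),yb,z]
def plan(p,Rg,flip=None,q0=None):
    """p: grasp point (159mm ahead of TCP) target, prints turn then shift in the new tool axes"""
    s=ctrl.sense(); R0=R.from_rotvec(s['orientation']).as_matrix(); p0=np.array(s['position'])
    if flip is None: flip = (R0[:,1]@Rg[:,1])<0
    if flip: Rg=Rg@np.diag([-1,-1,1])
    w=np.degrees(R.from_matrix(R0.T@Rg).as_rotvec())
    tcp=np.array(p)-.159*Rg[:,2]; d=(tcp-p0)*1000
    print('turn',w.round(2),'then shift mm in tool',(Rg.T@d).round(1),'flip',flip,'| before turn',(R0.T@d).round(1),'| world',d.round(1))
    print('t',round(s['t'],2),'j',s['joints'].round(3),'tcp',p0.round(4),'gap',round(s['finger_gap'],3),'F',s['ft_force'].round(1)); 
    with open('log.txt','a') as f: f.write(' '.join(map(str,[*s['joints'],*p0,*s['orientation']]))+'\n')
E
python3 - <<'E'
from h import *
s=ctrl.sense(); print(R.from_rotvec(s['orientation']).as_matrix().round(3))
plan([.481,-.195,.16],Rt(-7.2))
plan([.481,-.195,.16],Rt(-7.2),flip=True);plan([.481,-.195,.16],Rt(-7.2),flip=False)
E
```

```text
[[-0.919  0.394 -0.001]
 [ 0.394  0.919 -0.001]
 [ 0.    -0.001 -1.   ]]
turn [ -0.07  -0.02 -15.99] then shift mm in tool [-357.1 -637.8   85.1] flip False | before turn [-519.  -514.6   85.7] | world [ 274.3 -677.5  -85.1]
t 0.1 j [ 1.02   0.343  1.525 -0.     1.275 -0.146] tcp [0.2067 0.4825 0.4041] gap 0.997 F [-0.4  0.1 -0.7]
turn [-3.0000e-02  1.1000e-01  1.6401e+02] then shift mm in tool [357.1 637.8  85.1] flip True | before turn [-519.  -514.6   85.7] | world [ 274.3 -677.5  -85.1]
t 0.1 j [ 1.02   0.343  1.525 -0.     1.275 -0.146] tcp [0.2067 0.4825 0.4041] gap 0.997 F [-0.4  0.1 -0.7]
turn [ -0.07  -0.02 -15.99] then shift mm in tool [-357.1 -637.8   85.1] flip False | before turn [-519.  -514.6   85.7] | world [ 274.3 -677.5  -85.1]
t 0.1 j [ 1.02   0.343  1.525 -0.     1.275 -0.146] tcp [0.2067 0.4825 0.4041] gap 0.997 F [-0.4  0.1 -0.7]
```

Emit:
step_arm(rows=[[0,0,0,0,0,0,-5.33],[0,0,0,0,0,0,-5.33],[0,0,0,0,0,0,-5.33],[0,-0.0198,-0.0354,0,0,0,0],[0,-0.0198,-0.0354,0,0,0,0],[0,-0.0198,-0.0354,0,0,0,0],[0,-0.0198,-0.0354,0,0,0,0],[0,-0.0198,-0.0354,0,0,0,0],[0,-0.0198,-0.0354,0,0,0,0],[0,-0.0198,-0.0354,0,0,0,0]])

```text
t: 0.93
position: [0.3132, 0.2176, 0.4046]
orientation: [-0.196, -3.135, 0.0]
ft_force: [-0.1, 0.0, 0.3]
finger_gap: 0.326
grip_force: 0.0
```

Emit:
step_arm(rows=[[0,-0.0198,-0.0354,0,0,0,0],[0,-0.0198,-0.0354,0,0,0,0],[0,-0.0198,-0.0354,0,0,0,0],[0,-0.0198,-0.0354,0,0,0,0],[0,-0.0198,-0.0354,0,0,0,0],[0,-0.0198,-0.0354,0,0,0,0],[0,-0.0198,-0.0354,0,0,0,0],[0,-0.0198,-0.0354,0,0,0,0],[0,-0.0198,-0.0354,0,0,0,0],[0,0,0,0,0,0,0]])

```text
t: 1.77
position: [0.4519, -0.1247, 0.4042]
orientation: [0.205, 3.134, -0.004]
ft_force: [-0.7, 0.3, 0.8]
finger_gap: 0.004
grip_force: 0.0
```

Run:
```python
from h import *
plan([.481,-.20,.10],Rt(-7.2))
plan([.481,-.20,.072],Rt(-7.2))
```

```text
turn [-0.13  0.08 -0.28] then shift mm in tool [-38.3 -71.1 145.2] flip False | before turn [-38.5 -70.5 145.4] | world [  29.1  -75.3 -145.2]
t 1.77 j [-0.432  0.239  1.672 -0.002  1.229 -1.872] tcp [ 0.4519 -0.1247  0.4042] gap 0.004 F [-0.7  0.3  0.8]
turn [-0.13  0.08 -0.28] then shift mm in tool [-38.3 -71.1 173.2] flip False | before turn [-38.4 -70.5 173.4] | world [  29.1  -75.3 -173.2]
t 1.77 j [-0.432  0.239  1.672 -0.002  1.229 -1.872] tcp [ 0.4519 -0.1247  0.4042] gap 0.004 F [-0.7  0.3  0.8]
```

Emit:
step_arm(rows=[[0,-0.0096,-0.0178,0.025,0,0,0],[0,-0.0096,-0.0178,0.025,0,0,0],[0,-0.0096,-0.0178,0.025,0,0,0],[0,-0.0096,-0.0177,0.025,0,0,0],[0,0,0,0.025,0,0,0],[0,0,0,0.025,0,0,0],[0,0,0,0.022,0,0,0],[0,0,-0.008,0,0,0,0],[0,0,-0.008,0,0,0,0],[0,0,0,0,0,0,0]])

```text
t: 2.6
position: [0.4776, -0.2119, 0.2339]
orientation: [0.198, 3.133, -0.002]
ft_force: [-0.3, -0.5, -0.6]
finger_gap: 0.006
grip_force: 0.0
```

Emit:
step_arm(rows=[[0,0,-0.004,0,0,0,0],[0,0,-0.004,0,0,0,0],[0,0,-0.004,0,0,0,0],[0,0,-0.004,0,0,0,0],[0,0,-0.004,0,0,0,0]])

```text
t: 3.02
position: [0.4747, -0.2306, 0.2332]
orientation: [0.197, 3.135, -0.001]
ft_force: [0.0, 0.4, 0.9]
finger_gap: 0.003
grip_force: 0.0
```

Emit:
step_arm(rows=[[0,0,-0.004,0,0,0,0],[0,0,-0.004,0,0,0,0],[0,0,-0.004,0,0,0,0],[0,0,0,0,0,0,0]])

```text
t: 3.35
position: [0.4733, -0.2419, 0.2354]
orientation: [0.198, 3.134, 0.001]
ft_force: [-4.4, 8.1, 24.1]
finger_gap: 0.004
grip_force: 11.4
```

Run:
```python
from h import *
C,I,D=snap('wrist','w1'); S,J,_=snap('scene','s1')
a=cv2.resize(I,(400,300)); b=cv2.resize(J[150:270,100:260],(400,300),interpolation=cv2.INTER_CUBIC)
cv2.imwrite('pics/w1b.png',np.hstack([a,b])); plan([.475,-.25,.1],Rt(-7.2))
```

```text
turn [ 0.04  0.09 -0.01] then shift mm in tool [ -2.7  -8.2 -23.7] flip False | before turn [ -2.8  -8.2 -23.7] | world [ 1.7 -8.5 23.7]
t 3.45 j [-6.170e-01  5.490e-01  1.718e+00  2.000e-03  8.730e-01 -2.062e+00] tcp [ 0.4733 -0.2415  0.2353] gap 0.005 F [-4.2  9.9 23.1]
```

View pics/w1b.png

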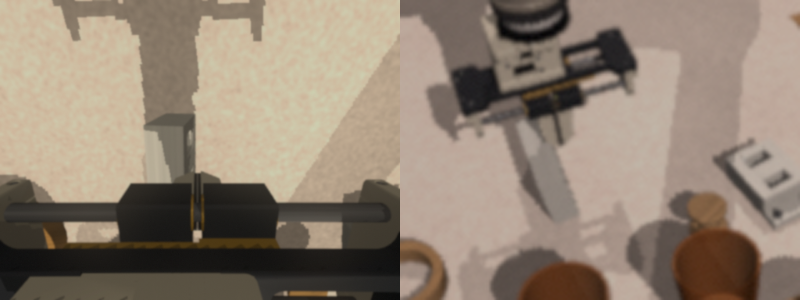

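The wrist and scene views show the section starting to lean, with the finger pressing high on its slotted face (wrist half, 185,140). I keep pushing while rising with the edge.

Emit:
step_arm(rows=[[0,0,0,-0.004,0,0,0],[0,0,-0.003,-0.002,0,0,0],[0,0,-0.004,-0.002,0,0,0],[0,0,-0.004,-0.002,0,0,0],[0,0,0,0,0,0,0]])

```text
t: 3.87
position: [0.4718, -0.2541, 0.2428]
orientation: [0.198, 3.135, -0.001]
ft_force: [-1.1, 0.8, 1.3]
finger_gap: 0.006
grip_force: 0.6
```

Emit:
step_arm(rows=[[0,0,-0.004,-0.001,0,0,0],[0,0,-0.004,-0.001,0,0,0],[0,0,-0.004,-0.001,0,0,0],[0,0,0,0,0,0,0]])

```text
t: 4.2
position: [0.4703, -0.2658, 0.2458]
orientation: [0.198, 3.135, -0.001]
ft_force: [0.3, -0.5, -0.1]
finger_gap: 0.005
grip_force: 0.0
```

Emit:
step_arm(rows=[[0,0,-0.004,0,0,0,0],[0,0,-0.004,0,0,0,0],[0,0,0,-0.02,0,0,0],[0,0,0,-0.03,0,0,0],[0,0,0,-0.03,0,0,0],[0.0918,0,0.03,-0.03,0,0,0],[0.0918,0,0.03,-0.03,0,0,0],[0.0918,0.01,0.03,0,0,0,0],[0.0918,0.03,0.03,0,0,0,0],[0.0918,0.03,0.02,0,0,0,0]])

```text
t: 5.03
position: [0.4172, -0.1249, 0.3848]
orientation: [0.195, 3.135, 0.0]
ft_force: [0.3, 0.2, 0.2]
finger_gap: 0.318
grip_force: 0.0
```

```bash
cat >> h.py <<'E'
def blobs(P,D,box,zlo,zhi=.12,band=.006):
    H=P[...,2]; m=((H>zlo)&(H<zhi)&(D>0)&(P[...,0]>box[0])&(P[...,0]<box[1])&(P[...,1]>box[2])&(P[...,1]<box[3])).astype(np.uint8)
    n,l,s,c=cv2.connectedComponentsWithStats(m)
    for i in range(1,n):
        if s[i,4]>60:
            q=P[l==i]; zt=np.percentile(q[:,2],90); t=q[q[:,2]>zt-band][:,:2].astype(np.float32)
            r=cv2.minAreaRect(t*1000); print(c[i].round(),s[i,4],'z',zt.round(4),np.round(r[0],1),np.round(r[1],1),round(r[2],1))
E
python3 - <<'E'
from h import *
C,I,D=snap('top','t1'); P=cloud(C,D); blobs(P,D,(.38,.66,-.38,-.01),.012)
ctrl_s=ctrl.sense(); plan([.48,-.25,.1],Rt(-7.2))
cv2.imwrite('pics/t1b.png',cv2.resize(I[140:290,240:440],(800,600),interpolation=cv2.INTER_CUBIC))
E
```

```text
[308. 160.] 177 z 0.0402 [ 634.7 -135.8] [40.9 41.5] 87.2
[277. 170.] 498 z 0.0319 [610.4 -46.5] [80.2 62.2] 3.0
[368. 212.] 767 z 0.0324 [ 474.7 -304.5] [ 64.  120.1] 82.6
turn [ 0.21 -0.42  0.15] then shift mm in tool [ -83.6 -119.1  124.6] flip False | before turn [ -84.2 -119.8  123.5] | world [  68.  -128.6 -124.6]
t 5.08 j [-4.660e-01  1.900e-01  1.798e+00  1.000e-03  1.162e+00 -1.914e+00] tcp [ 0.412  -0.1214  0.3836] gap 0.361 F [-6.2  5.3 -1.5]
```

View pics/t1b.png

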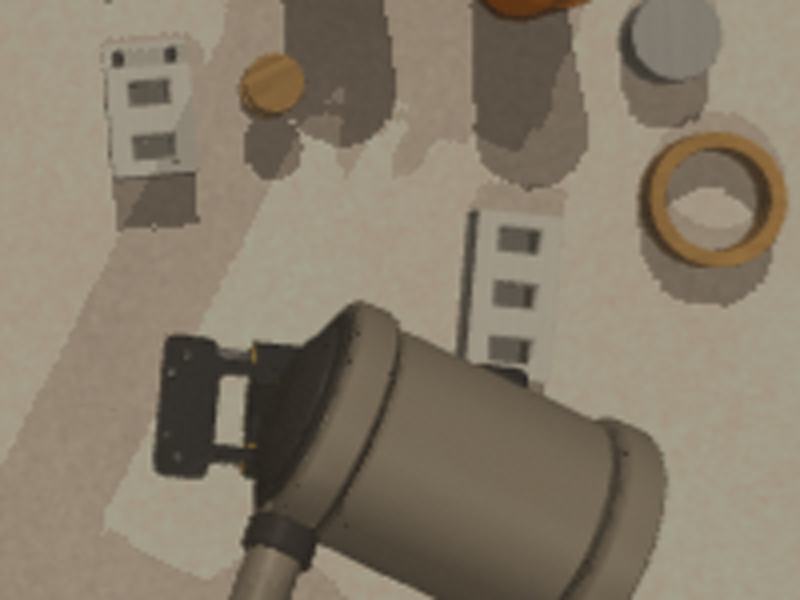

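The section now lies slots up with the mouths at crop pixels (518,240), (514,295) and (508,350), clear of the tape roll. I grasp it across its width.

Run:
```python
from h import *
plan([.475,-.3045,.10],Rt(-7.4))
```

```text
turn [ 0.21 -0.42  0.35] then shift mm in tool [ -86.  -173.5  124.6] flip False | before turn [ -85.9 -174.5  123.3] | world [  63.  -183.1 -124.6]
t 5.08 j [-4.660e-01  1.900e-01  1.798e+00  1.000e-03  1.162e+00 -1.914e+00] tcp [ 0.412  -0.1214  0.3836] gap 0.361 F [-6.2  5.3 -1.5]
```

Emit:
step_arm(rows=[[0.0918,-0.0172,-0.0347,0,0,0,0],[0.0918,-0.0172,-0.0347,0,0,0,0],[0.0918,-0.0172,-0.0347,0,0,0,0],[0.0918,-0.0172,-0.0347,0,0,0,0],[0.0918,-0.0172,-0.0347,0,0,0,0],[0.0918,0,0,0.03,0,0,0],[0.0918,0,0,0.03,0,0,0],[0.0918,0,0,0.03,0,0,0],[0.0918,0,0,0.03,0,0,0],[0.0918,0,0,0,0,0,0]])

```text
t: 5.92
position: [0.4797, -0.309, 0.2588]
orientation: [-0.198, -3.127, -0.01]
ft_force: [-0.9, 0.7, -0.4]
finger_gap: 0.995
grip_force: 0.0
```

Run:
```python
from h import *
plan([.475,-.3045,.023],Rt(-7.4))
C,I,D=snap('wrist','w2'); P=cloud(C,D); blobs(P,D,(.38,.66,-.38,-.2),.012,.045)
```

```text
turn [ 0.35 -0.53  0.17] then shift mm in tool [ 5.3  3.9 76.8] flip False | before turn [ 4.6  3.4 76.9] | world [ -4.7   4.5 -76.8]
t 5.92 j [-0.707  0.577  1.578  0.     0.997 -2.151] tcp [ 0.4797 -0.309   0.2588] gap 0.995 F [-0.9  0.7 -0.4]
[253. 192.] 8696 z 0.0312 [ 471.9 -304.8] [ 62.2 112. ] 82.6
```

Emit:
step_arm(rows=[[0.0918,0.0053,0.004,0,0.35,-0.5,0.2],[0.0918,0,0,0.025,0,0,0],[0.0918,0,0,0.025,0,0,0],[0.0918,0,0,0.0268,0,0,0],[0.0918,0,0,0,0,0,0]])

```text
t: 6.38
position: [0.4764, -0.3049, 0.1861]
orientation: [0.202, 3.13, -0.007]
ft_force: [-2.5, 0.3, -0.4]
finger_gap: 1.002
grip_force: 0.0
```

Emit:
step_arm(rows=[[0.045,0,0,0,0,0,0],[0.045,0,0,0,0,0,0],[0.045,0,0,0,0,0,0],[0.045,0,0,0,0,0,0],[0.045,0,0,0,0,0,0],[0.045,0,0,0,0,0,0]], squeeze=30)

```text
t: 6.88
position: [0.4775, -0.3058, 0.1892]
orientation: [0.202, 3.125, -0.012]
ft_force: [-1.4, 0.2, 7.4]
finger_gap: 0.674
grip_force: 30.0
```

Emit:
step_arm(rows=[[0.045,0,0,-0.01,0,0,0],[0.045,0,0,-0.02,0,0,0],[0.045,0,0,-0.02,0,0,0],[0.045,0,0,0,0,0,0]])

```text
t: 7.22
position: [0.4775, -0.3058, 0.2413]
orientation: [0.202, 3.122, -0.016]
ft_force: [0.8, -0.4, -4.6]
finger_gap: 0.673
grip_force: 30.0
```

Run:
```python
from h import *
C,I,D=snap('wrist','w3'); P=cloud(C,D); blobs(P,D,(.38,.66,-.38,-.2),.05,.12)
c=np.cos(np.radians(3.1));s=np.sin(np.radians(3.1))
g=np.array([.6103,-.0463])-.106*np.array([c,s]); print(g)
plan([*g,.073],Rt(3.1))
```

```text
[252. 201.] 16665 z 0.0856 [ 451.7 -303. ] [96.5 70.4] 82.7
[184. 292.] 214 z 0.119 [ 478.8 -339.7] [ 0.9 15. ] 83.3
[252. 296.] 2615 z 0.0832 [ 514.  -311.2] [62.1 23.5] 82.7
[321. 292.] 226 z 0.1188 [ 487.3 -273.9] [ 0.9 15.8] 82.5
[ 0.50445511 -0.05203235]
turn [ -0.53   0.64 -10.5 ] then shift mm in tool [-41.  251.7   7.5] flip False | before turn [  5.6 255.    5.4] | world [ 27.3 253.5  -7.5]
t 7.27 j [-0.705  0.591  1.618 -0.     0.918 -2.146] tcp [ 0.4771 -0.3056  0.2395] gap 0.673 F [ 0.2  0.1 -5. ]
```

Emit:
step_arm(rows=[[0.045,0,0,0,0,0,-3.5],[0.045,0,0,0,0,0,-3.5],[0.045,0,0,0,0,0,-3.5],[0.045,-0.0046,0.036,0,0,0,0],[0.045,-0.0046,0.036,0,0,0,0],[0.045,-0.0046,0.036,0,0,0,0],[0.045,-0.0046,0.036,0,0,0,0],[0.045,-0.0046,0.036,0,0,0,0],[0.045,-0.0046,0.036,0,0,0,0],[0.045,-0.0046,0.036,0,0,0,0]])

```text
t: 8.1
position: [0.4946, -0.0501, 0.2349]
orientation: [-0.084, 3.135, -0.01]
ft_force: [1.1, -0.4, -4.2]
finger_gap: 0.672
grip_force: 30.0
```

Emit:
step_arm(rows=[[0.045,0,0,0,0,0,0],[0.045,0,0,0.02,0,0,0],[0.045,0,0,0.02,0,0,0],[0.045,0,0,0,0,0,0]])

```text
t: 8.43
position: [0.4939, -0.0516, 0.1924]
orientation: [-0.086, 3.14, -0.008]
ft_force: [-1.3, -0.2, -6.0]
finger_gap: 0.672
grip_force: 30.0
```

Run:
```python
from h import *
C,I,D=snap('wrist','w4');S,J,E=snap('top','t4')
cv2.imwrite('pics/w4b.png',np.hstack([cv2.resize(I,(400,300)),cv2.resize(J[120:240,200:360],(400,300),interpolation=cv2.INTER_CUBIC)]))
plan([.50,-.0523,.04],Rt(3.1)); P=cloud(C,D)
blobs(P,D,(.38,.66,-.12,.0),.015,.06)
P=cloud(S,E); blobs(P,E,(.38,.66,-.12,.0),.015,.06)
```

```text
turn [-0.37  0.24 -0.01] then shift mm in tool [-4.9 -0.4 -3.9] flip False | before turn [-4.9 -0.4 -3.9] | world [ 4.9 -0.1  3.9]
t 8.53 j [-0.258  0.569  1.843 -0.007  0.723 -1.877] tcp [ 0.4951 -0.0522  0.1951] gap 0.676 F [ 0.5  0.4 -4. ]
[252. 203.] 14851 z 0.0384 [465.7 -52.9] [70.  96.4] 3.0
[252. 297.] 2382 z 0.0338 [528.5 -49.6] [23.1 62.1] 3.6
[277. 169.] 471 z 0.0324 [610.4 -46.3] [80.3 62. ] 3.0
```

View pics/w4b.png

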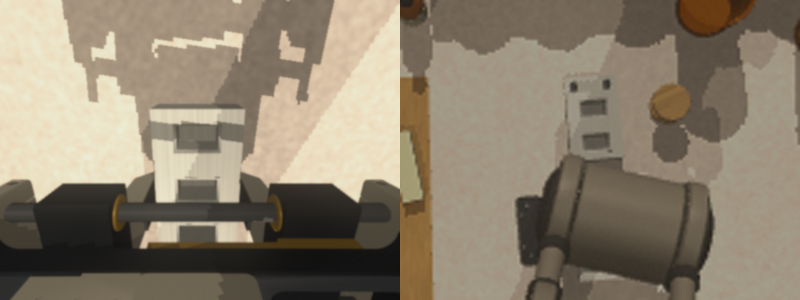

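The wrist half shows the held section straight, its near end at (197,107), with slot mouths in line. The top half shows the rack ahead of it at (592,115). I lower it almost to the bench and close the gap.

Emit:
step_arm(rows=[[0.045,-0.008,0,0.002,0,0,0],[0.045,-0.006,0,0.002,0,0,0],[0.045,-0.003,0,0,0,0,0],[0.045,0,0,0,0,0,0]])

```text
t: 8.87
position: [0.5133, -0.0515, 0.1926]
orientation: [-0.084, 3.132, -0.012]
ft_force: [0.0, -0.5, -5.2]
finger_gap: 0.673
grip_force: 30.0
```

Emit:
step_arm(rows=[[0.045,-0.0015,0,0,0,0,0],[0.045,-0.0015,0,0,0,0,0],[0.045,0,0,0,0,0,0]])

```text
t: 9.12
position: [0.5143, -0.0512, 0.1921]
orientation: [-0.084, 3.137, -0.011]
ft_force: [-7.9, -3.0, -3.1]
finger_gap: 0.675
grip_force: 30.0
```

Emit:
step_arm(rows=[[0.045,-0.0015,0,0,0,0,0],[0.045,-0.0015,0,0,0,0,0],[0.045,0,0,0,0,0,0]])

```text
t: 9.37
position: [0.5156, -0.0511, 0.1917]
orientation: [0.086, -3.137, 0.01]
ft_force: [-15.7, -5.2, 3.3]
finger_gap: 0.672
grip_force: 30.0
```

Contact at about 8–16 N along −x. Now I lower it to the bench, release, rise and check.

Emit:
step_arm(rows=[[0.045,0,0,0.002,0,0,0],[0.045,0,0,0.002,0,0,0],[0.045,0,0,0,0,0,0],[0.0918,0,0,0,0,0,0],[0.0918,0,0,0,0,0,0],[0.0918,0,0,0,0,0,0],[0.0918,0,0,-0.03,0,0,0],[0.0918,0,0,-0.04,0,0,0],[0.0918,0.03,0,-0.02,0,0,0],[0.0918,0.035,0,-0.01,0,0,0]])

```text
t: 10.2
position: [0.4547, -0.0541, 0.2911]
orientation: [-0.086, 3.124, -0.016]
ft_force: [-0.5, -0.3, -0.6]
finger_gap: 0.997
grip_force: 0.0
```

Emit:
step_arm(rows=[[0.0918,0.03,0.03,-0.01,0,0,0],[0.0918,0.02,0.03,0,0,0,0],[0.0918,0,0.035,0,0,0,0],[0.0918,0,0.035,0,0,0,0],[0.0918,0,0.035,0,0,0,0],[0.0918,0,0,0,0,0,0]])

```text
t: 10.7
position: [0.395, 0.1115, 0.2965]
orientation: [-0.092, 3.13, -0.009]
ft_force: [-0.5, -0.8, 1.3]
finger_gap: 1.004
grip_force: 0.0
```

Run:
```python
from h import *
S,J,E=snap('top','t5')
cv2.imwrite('pics/t5b.png',cv2.resize(J[130:250,210:370],(800,600),interpolation=cv2.INTER_CUBIC))
plan([.50,-.0523,.04],Rt(3.1)); P=cloud(S,E)
m=(P[...,2]>.015)&(P[...,2]<.045)&(E>0)
for x0,x1 in[(.44,.66),(.575,.65),(.53,.565),(.495,.53),(.46,.495)]:
    blobs(P,E*(m&(P[...,0]>x0)&(P[...,0]<x1)),(.38,.66,-.11,.0),.015,.06)
```

```text
turn [-0.4   0.56  0.31] then shift mm in tool [ -95.8 -167.4   97.3] flip False | before turn [ -93.9 -167.2   99.4] | world [ 104.7 -161.9  -97.3]
t 10.75 j [ 0.086  0.271  1.978 -0.009  0.884 -1.539] tcp [0.3953 0.1096 0.2963] gap 1.0 F [ 0.2 -0.4  0.6]
[279. 190.] 1198 z 0.0324 [550.4 -49. ] [200.   62.9] 2.5
[277. 169.] 437 z 0.0324 [612.5 -46.1] [74.1 62.9] 1.4
[279. 191.] 200 z 0.0324 [547.3 -48.6] [34.5 62. ] 2.4
[280. 203.] 203 z 0.0323 [512.6 -49.7] [61.4 35. ] 88.7
[281. 214.] 206 z 0.0324 [477.1 -52.5] [35.1 61.7] 3.4
```

View pics/t5b.png

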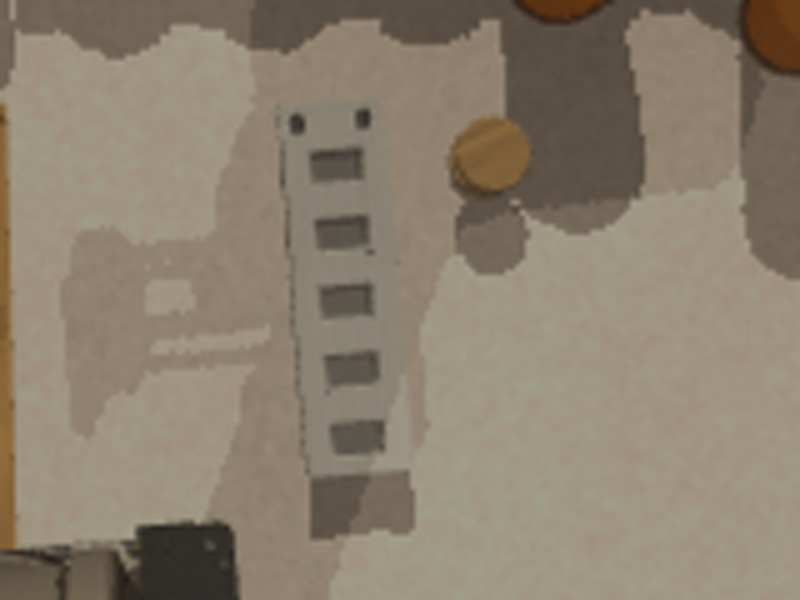

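The top view shows the two sections as one 200 x 62.9 mm rectangle with no gap or step, and slot mouths in line at crop (336,163), (342,232), (347,300), (352,367) and (358,437). The spool at (490,157) hasn't moved. Next are the bars: grasp each with the tool leaning toward the robot, then turn it 90° upright. First I check the reach of a tilted pose.

Run:
```python
from h import *
plan([.5494,.1741,.11],Rt(11.3,-40))
plan([.5494,.1741,.11],Rt(11.3,0))
C,I,D=load('t1');P=cloud(C,D)
for n in('t5','top0'):
    C,I,D=load(n);P=cloud(C,D)
    m=(P[...,2]>.06)&(P[...,2]<.11)&(P[...,0]>.6)&(P[...,0]<.8)&(P[...,1]<.02)&(P[...,1]>-.24)
    if m.sum(): print(n,m.sum(),P[m].min(0).round(3),P[m].max(0).round(3))
```

```text
turn [ -3.18 -39.41  -7.41] then shift mm in tool [-5.6 33.  89. ] flip False | before turn [-55.8  41.6  64.8] | world [ 53.8  44.4 -64.5]
t 10.75 j [ 0.086  0.271  1.978 -0.009  0.884 -1.539] tcp [0.3953 0.1096 0.2963] gap 1.0 F [ 0.2 -0.4  0.6]
turn [-0.44  0.53 -7.89] then shift mm in tool [-163.7   33.    27.3] flip False | before turn [-157.4   55.4   28.5] | world [154.1  64.5 -27.3]
t 10.75 j [ 0.086  0.271  1.978 -0.009  0.884 -1.539] tcp [0.3953 0.1096 0.2963] gap 1.0 F [ 0.2 -0.4  0.6]
t5 364 [ 0.707 -0.226  0.06 ] [ 0.792 -0.143  0.1  ]
top0 366 [ 0.707 -0.226  0.06 ] [ 0.792 -0.142  0.098]
```

Emit:
step_arm(rows=[[0.06,0,0,0,-0.53,-6.57,-1.23],[0.06,0,0,0,-0.53,-6.57,-1.23],[0.06,0,0,0,-0.53,-6.57,-1.23],[0.06,0,0,0,-0.53,-6.57,-1.23],[0.06,0,0,0,-0.53,-6.57,-1.23],[0.06,0,0,0,-0.53,-6.57,-1.23],[0.06,0,0,0,0,0,0]])

```text
t: 11.33
position: [0.4057, 0.0967, 0.3282]
orientation: [-0.236, 2.515, 0.101]
ft_force: [-0.2, -0.1, 0.1]
finger_gap: 0.652
grip_force: 0.0
```

Run:
```python
from h import *
from scipy.optimize import least_squares
plan([.5494,.1741,.11],Rt(11.3,-40))
L=np.loadtxt('log.txt'); q=L[:,:6]; p=L[:,6:9]; Z=np.array([R.from_rotvec(o).as_matrix()[:,2] for o in L[:,9:12]])
# wrist centre = p - d*Z ; planar: r = r0+L1 s2 + L2 s23 + e c23
def res(x):
    r0,h,L1,L2,e,d=x; w=p-d*Z; r=np.hypot(w[:,0],w[:,1]); a=q[:,1];b=q[:,1]+q[:,2]
    return np.r_[r-(r0+L1*np.sin(a)+L2*np.sin(b)+e*np.cos(b)), w[:,2]-(h+L1*np.cos(a)+L2*np.cos(b)-e*np.sin(b))]
s=least_squares(res,[.0,.35,.35,.35,0,.09]); print(s.x.round(4),np.abs(s.fun).max())
# joint1 vs wrist azimuth
w=p-s.x[5]*Z; print((np.arctan2(w[:,1],w[:,0])-q[:,0]).round(3))
print(Z[-1])
```

```text
turn [ 0.67 -4.59 -0.85] then shift mm in tool [ 20.7  47.7 108.4] flip False | before turn [ 12.6  46.2 110.3] | world [ 43.4  57.4 -96.4]
t 11.33 j [ 0.008  0.136  2.142  0.449  0.282 -2.145] tcp [0.4057 0.0967 0.3282] gap 0.652 F [-0.2 -0.1  0.1]
[0.0072 0.2271 0.5009 0.379  0.0438 0.1419] 0.00046532503684604265
[0.146 0.146 0.146 0.164 0.164 0.144 0.178 0.178 0.134 0.136 0.154 0.188
 0.188 0.188 0.229]
[ 0.56576408  0.12556368 -0.81495078]
```

```bash
cat > kin.py <<'E'
from h import *
from scipy.optimize import least_squares
def dirs(q):
    c,s=np.cos(q[0]),np.sin(q[0]); return np.array([c,s,0]),np.array([-s,c,0]),np.array([0,0,1.])
def fkw(q,x):
    r0,h,L1,L2,e,d,o=x; u,l,k=dirs(q); a=q[1];b=q[1]+q[2]
    return u*(r0+L1*np.sin(a)+L2*np.sin(b)+e*np.cos(b))+l*o+k*(h+L1*np.cos(a)+L2*np.cos(b)-e*np.sin(b))
def fit():
    L=np.loadtxt('log.txt')
    def res(x): return np.concatenate([fkw(r[:6],x)+x[5]*R.from_rotvec(r[9:12]).as_matrix()[:,2]-r[6:9] for r in L])
    return least_squares(res,[.0,.23,.5,.38,.04,.14,.07]),L
def ik(pg,Rg,x):
    w=np.array(pg)-(.159+x[5])*Rg[:,2]
    def r(q): return fkw(q,x)-w
    s=least_squares(r,[np.arctan2(w[1],w[0]),.5,1.8],bounds=([-2.53,-.77,.04],[2.53,2.02,2.7])); q=s.x
    u,l,k=dirs(q); b=q[1]+q[2]; f=u*np.sin(b)+k*np.cos(b); n=u*np.cos(b)-k*np.sin(b); z=Rg[:,2]
    j5=np.arccos(np.clip(f@z,-1,1)); j4=np.arctan2(z@l,z@n)
    return q.round(2),round(j4,2),round(j5,2),round(np.linalg.norm(s.fun),4)
E
python3 - <<'E'
from kin import *
s,L=fit(); x=s.x; print(x.round(4),np.abs(s.fun).max()); np.save('x.npy',x)
r=L[-1]; Rg=R.from_rotvec(r[9:12]).as_matrix(); print(r[:6].round(2),ik(r[6:9]+.159*Rg[:,2],Rg,x)); r=L[0]; Rg=R.from_rotvec(r[9:12]).as_matrix(); print(ik(r[6:9]+.159*Rg[:,2],Rg,x))
B=dict(A=(.569,.178,11.3),B=(.548,.294,28.9),C=(.456,.383,20.1),D=(.455,.287,5.7))
for k,(X,Y,w) in B.items():
    c,sn=np.cos(np.radians(w)),np.sin(np.radians(w))
    for a in(0,-15,-25,-35,20,40): print(k,a,*ik([X-.02*c,Y-.02*sn,.022],Rt(w,a),x))
for i in range(4):
    for b in(50,60,75,90,-45,-70): print('slot',5-i,b,*ik([.4705+.04*i,-.0525+.0022*i,.07],Rt(3,b),x))
E
```

```text
[0.     0.2229 0.5062 0.3796 0.0465 0.1401 0.0764] 3.739322740337059e-11
[ 0.01  0.14  2.14  0.45  0.28 -2.14] (array([0.01, 0.14, 2.14]), np.float64(0.45), np.float64(0.28), np.float64(0.0))
(array([1.02, 0.34, 1.52]), np.float64(-0.0), np.float64(1.28), np.float64(0.0))
A 0 [0.17 0.69 1.62] 0.0 0.83 0.0
A -15 [0.17 0.62 1.85] 0.02 0.41 0.0
A -25 [0.17 0.6  1.99] 0.11 0.11 0.0
A -35 [0.16 0.62 2.12] 3.05 0.21 0.0
A 20 [0.18 0.86 1.3 ] -0.01 1.33 0.0
A 40 [0.18 1.08 0.96] -0.01 1.8 0.0
B 0 [0.36 0.73 1.54] 0.0 0.87 0.0
B -15 [0.34 0.64 1.78] 0.09 0.46 0.0
B -25 [0.33 0.62 1.92] 0.43 0.18 0.0
B -35 [0.31 0.64 2.06] 2.51 0.19 0.0
B 20 [0.39 0.9  1.2 ] -0.04 1.38 0.0
B 40 [0.4  1.13 0.83] -0.07 1.87 0.0
C 0 [0.58 0.69 1.62] 0.0 0.83 0.0
C -15 [0.61 0.62 1.83] -0.16 0.44 0.0
C -25 [0.64 0.61 1.97] -0.69 0.19 0.0
C -35 [0.67 0.63 2.08] -2.28 0.24 0.0
C 20 [0.54 0.85 1.32] 0.07 1.32 0.0
C 40 [0.52 1.06 1.  ] 0.11 1.77 0.0
D 0 [0.43 0.62 1.79] 0.0 0.73 0.0
D -15 [0.49 0.56 1.98] -0.28 0.37 0.0
D -25 [0.54 0.56 2.1 ] -1.15 0.2 0.0
D -35 [0.59 0.6  2.2 ] -2.22 0.35 0.0
D 20 [0.38 0.77 1.52] 0
[... 424 characters left out ...]
28  0.79] -0.26 2.36 0.0
slot 4 90 [-0.14  1.42  0.67] -0.37 2.59 0.0
slot 4 -45 [-0.45  0.52  2.38] 2.47 0.59 0.0
slot 4 -70 [-0.6   0.99  2.57] 2.53 1.56 0.0
slot 3 50 [-0.14  1.09  0.9 ] -0.17 2.01 0.0
slot 3 60 [-0.14  1.2   0.76] -0.21 2.21 0.0
slot 3 75 [-0.13  1.37  0.55] -0.3 2.5 0.0
slot 3 90 [-0.13  1.53  0.39] -0.49 2.75 0.0
slot 3 -45 [-0.4   0.54  2.28] 2.47 0.51 0.0
slot 3 -70 [-0.51  0.92  2.46] 2.61 1.43 0.0
slot 2 50 [-0.13  1.18  0.69] -0.17 2.13 0.0
slot 2 60 [-0.13  1.31  0.5 ] -0.22 2.36 0.0
slot 2 75 [-0.12  1.53  0.17] -0.42 2.71 0.0
slot 2 90 [-0.12  1.67  0.04] -0.89 2.92 0.0137
slot 2 -45 [-0.35  0.57  2.18] 2.44 0.44 0.0
slot 2 -70 [-0.44  0.88  2.36] 2.67 1.31 0.0
```

```bash
cat >> kin.py <<'E'
def bars(C,I,D):
    """cream bars on the board: centre (m), yaw deg"""
    hsv=cv2.cvtColor(I,cv2.COLOR_BGR2HSV); P=cloud(C,D)
    m=(P[...,2]>.008)&(P[...,2]<.03)&(D>0)&(hsv[...,1]<130)&(P[...,0]>.25)&(P[...,0]<.66)&(P[...,1]>.05)&(P[...,1]<.55)
    n,l,s,c=cv2.connectedComponentsWithStats(m.astype(np.uint8)); out=[]
    for i in range(1,n):
        if s[i,4]<120: continue
        t=P[l==i]; t=t[t[:,2]>np.percentile(t[:,2],90)-.006]
        (cx,cy),(w,h),a=cv2.minAreaRect(t[:,:2].astype(np.float32)*1000); a=a if w>h else a-90
        a=(a+90)%180-90; out.append((cx/1000,cy/1000,a)); print('bar',round(cx,1),round(cy,1),round(max(w,h)),round(min(w,h)),round(a,1),c[i].round())
    return out
OFF=.022
def pick(X,Y,w,z,a=-15):
    c,s=np.cos(np.radians(w)),np.sin(np.radians(w)); plan([X-OFF*c,Y-OFF*s,z],Rt(w,a))
E
python3 - <<'E'
from kin import *
b=bars(*snap('top','t6'))
A=min(b,key=lambda t:t[1]); print(A); pick(*A,.09)
x=np.load('x.npy')
for b in(70,72,75):
  for z in(.055,.07): print(b,z,ik([.5905,-.047,z],Rt(3,b),x))
E
```

```text
bar 569.6 178.5 84 26 10.8 [202. 186.]
bar 548.5 294.1 84 26 27.9 [164. 195.]
bar 456.3 382.4 84 26 19.4 [134. 226.]
bar 455.3 287.2 84 26 5.9 [166. 226.]
(0.5695526733398437, 0.17853541564941405, 10.78393840789795)
turn [ 1.04 20.16 -0.39] then shift mm in tool [-88.1  49.5 110. ] flip False | before turn [-44.3  47.7 134.4] | world [102.3  69.9 -83.5]
t 11.38 j [ 0.009  0.138  2.143  0.44   0.283 -2.132] tcp [0.4052 0.0969 0.327 ] gap 0.655 F [-0.9 -0.5 -0.1]
70 0.055 (array([-0.12,  1.47,  0.28]), np.float64(-0.32), np.float64(2.58), np.float64(0.0))
70 0.07 (array([-0.12,  1.45,  0.29]), np.float64(-0.32), np.float64(2.59), np.float64(0.0))
72 0.055 (array([-0.12,  1.51,  0.23]), np.float64(-0.35), np.float64(2.63), np.float64(0.0))
72 0.07 (array([-0.12,  1.48,  0.25]), np.float64(-0.35), np.float64(2.64), np.float64(0.0))
75 0.055 (array([-0.12,  1.56,  0.14]), np.float64(-0.42), np.float64(2.71), np.float64(0.0))
75 0.07 (array([-0.12,  1.53,  0.17]), np.float64(-0.42), np.float64(2.71), np.float64(0.0))
```

Emit:
step_arm(rows=[[0.05,0,0,0,0.35,6.72,-0.13],[0.05,0,0,0,0.35,6.72,-0.13],[0.05,0,0,0,0.35,6.72,-0.13],[0.05,-0.022,0.0124,0.0275,0,0,0],[0.05,-0.022,0.0124,0.0275,0,0,0],[0.05,-0.022,0.0124,0.0275,0,0,0],[0.05,-0.022,0.0124,0.0275,0,0,0],[0.05,0,0,0,0,0,0],[0.05,0,0,0,0,0,0]])

```text
t: 12.13
position: [0.5078, 0.1697, 0.2411]
orientation: [-0.276, 2.86, 0.041]
ft_force: [-0.1, -0.7, 0.3]
finger_gap: 0.547
grip_force: 0.0
```

Run:
```python
from kin import *
pick(.5696,.1785,10.8,.09);pick(.5696,.1785,10.8,.023)
```

```text
turn [0.19 0.45 0.21] then shift mm in tool [ 0.1 -3.  -2.6] flip False | before turn [ 0.1 -3.  -2.6] | world [-0.2 -3.1  2.5]
t 12.13 j [ 0.178  0.502  1.809  0.011  0.561 -1.595] tcp [0.5078 0.1697 0.2411] gap 0.547 F [-0.1 -0.7  0.3]
turn [0.19 0.45 0.21] then shift mm in tool [17.5 -3.  62.1] flip False | before turn [18.  -3.1 62. ] | world [ -0.2  -3.1 -64.5]
t 12.13 j [ 0.178  0.502  1.809  0.011  0.561 -1.595] tcp [0.5078 0.1697 0.2411] gap 0.547 F [-0.1 -0.7  0.3]
```

Emit:
step_arm(rows=[[0.05,0.0044,-0.003,0.0155,0.2,0.4,0.2],[0.05,0.0044,0,0.0155,0,0,0],[0.05,0.0044,0,0.0155,0,0,0],[0.05,0.0043,0,0.0155,0,0,0],[0.05,0,0,0,0,0,0]])

```text
t: 12.55
position: [0.5062, 0.1657, 0.178]
orientation: [-0.27, 2.866, 0.037]
ft_force: [-1.4, -0.5, -0.9]
finger_gap: 0.543
grip_force: 0.0
```

Emit:
step_arm(rows=[[0.015,0,0,0,0,0,0],[0.015,0,0,0,0,0,0],[0.015,0,0,0,0,0,0],[0.015,0,0,0,0,0,0],[0.015,0,0,0,0,0,0]], squeeze=15)

```text
t: 12.97
position: [0.5079, 0.1668, 0.1808]
orientation: [-0.272, 2.86, 0.039]
ft_force: [-1.9, -1.7, 5.8]
finger_gap: 0.28
grip_force: 15.0
```

```bash
cat >> kin.py <<'E'
SL={i:np.array([.6104,-.0463])+d*np.array([np.cos(np.radians(3)),np.sin(np.radians(3))]) for i,d in zip((1,2,3,4,5),(.02,-.02,-.06,-.10,-.14))}
def hold(X,Y,w,zb=.007):
    """save bar frame in the tool at the moment of the grasp (sideways centred by the fingers)"""
    s=ctrl.sense(); Rt0=R.from_rotvec(s['orientation']).as_matrix(); y=np.radians(w)
    Rb=np.c_[[np.cos(y),np.sin(y),0],[-np.sin(y),np.cos(y),0],[0,0,1.]]
    c=Rt0.T@(np.array([X,Y,zb])-s['position']); c[1]=0
    v=Rt0.T@Rb[:,0]; v[1]=0; v/=np.linalg.norm(v); np.savez('held.npz',c=c,v=v); print('bar in tool',c.round(4),v.round(3),'tcp',np.round(s['position'],4),'F',s['ft_force'].round(1),'gap',s['finger_gap'])
def place(slot,z,yaw=3.0,lean=0.,dxy=(0,0)):
    """move so that the held bar's +x end points down, centre over the slot at height z"""
    h=np.load('held.npz'); v=h['v']; b=np.degrees(np.arctan2(-v[0],v[2]))  # tool x,z comps
    # find tilt so that R v = -z
    f=lambda t:(Rt(yaw,t)@(v*[-1 if FL else 1,1,1]))
    raise SystemExit
E
python3 - <<'E'
from kin import *
hold(.5696,.1785,10.8)
s=ctrl.sense(); print(R.from_rotvec(s['orientation']).as_matrix().round(3)); print({k:v.round(4) for k,v in SL.items()})
E
```

```text
bar in tool [-0.0141  0.      0.1842] [-0.964  0.     0.267] tcp [0.5079 0.1668 0.1808] F [-1.9 -1.7  5.8] gap 0.27969925610850177
[[-0.947 -0.188  0.262]
 [-0.181  0.982  0.052]
 [-0.267  0.001 -0.964]]
{1: array([ 0.6304, -0.0453]), 2: array([ 0.5904, -0.0473]), 3: array([ 0.5505, -0.0494]), 4: array([ 0.5105, -0.0515]), 5: array([ 0.4706, -0.0536])}
```

```bash
python3 - <<'E'
s=open('kin.py').read(); i=s.index('def place')
open('kin.py','w').write(s[:i]+'''def place(slot,z,yaw=3.0,lean=0.,d=(0,0)):
    """move so that the held bar's +x end points down, centre over the slot at height z; d: correction along/across the row"""
    h=np.load('held.npz'); v=h['v']; t=np.degrees(np.arctan2(-v[0],v[2]))+lean; Rg=Rt(yaw,t); y=np.radians(yaw)
    xy=SL[slot]+np.array([[np.cos(y),-np.sin(y)],[np.sin(y),np.cos(y)]])@np.array(d)
    c=np.array([*xy,z]); tcp=c-Rg@h['c']; g=tcp+.159*Rg[:,2]; print('tilt',t.round(1),'grasp pt',g.round(4),'ik',*ik(g,Rg,np.load('x.npy'))); plan(g,Rg,flip=False)
''')
E
python3 -c "
from kin import *
place(5,.12)"
```

```text
tilt 74.5 grasp pt [ 0.4911 -0.0526  0.1403] ik [-0.15  1.14  0.91] -0.28 2.37 0.0
turn [-4.22 89.84  7.64] then shift mm in tool [ -31.4 -218.1 -120.9] flip False | before turn [ -91.2 -233.2   22.8] | world [ 136.2 -211.3    2. ]
t 12.97 j [ 0.172  0.605  1.853  0.015  0.414 -1.601] tcp [0.5079 0.1668 0.1808] gap 0.28 F [-1.9 -1.7  5.8]
```

Emit:
step_arm(rows=[[0.015,0,0,-0.03,0,0,0],[0.015,0,0,-0.04,0,0,0],[0.015,0,0,-0.04,0,0,0],[0.015,0,0,-0.04,0,0,0],[0.015,0,0,0,0,0,0]])

```text
t: 13.38
position: [0.4688, 0.1593, 0.3316]
orientation: [-0.271, 2.849, 0.04]
ft_force: [1.7, -0.0, -0.2]
finger_gap: 0.277
grip_force: 15.0
```

Emit:
step_arm(rows=[[0.015,0,0,0,-0.325,6.91,0.588],[0.015,0,0,0,-0.325,6.91,0.588],[0.015,0,0,0,-0.325,6.91,0.588],[0.015,0,0,0,-0.325,6.91,0.588],[0.015,0,0,0,-0.325,6.91,0.588],[0.015,0,0,0,-0.325,6.91,0.588],[0.015,0,0,0,-0.325,6.91,0.588],[0.015,0,0,0,-0.325,6.91,0.588],[0.015,0,0,0,-0.325,6.91,0.588],[0.015,0,0,0,-0.325,6.91,0.588]])

```text
t: 14.22
position: [0.4689, 0.1591, 0.3244]
orientation: [0.099, -2.194, 0.024]
ft_force: [-0.4, 0.3, 0.2]
finger_gap: 0.276
grip_force: 15.0
```

Emit:
step_arm(rows=[[0.015,0,0,0,-0.325,6.91,0.588],[0.015,0,0,0,-0.325,6.91,0.588],[0.015,0,0,0,-0.325,6.91,0.588],[0.015,0,0,0,0,0,0],[0.015,0,0,0,0,0,0]])

```text
t: 14.63
position: [0.4688, 0.159, 0.3235]
orientation: [0.048, -1.841, 0.037]
ft_force: [-0.0, -0.2, -1.0]
finger_gap: 0.281
grip_force: 15.0
```

```bash
python3 -c "
from kin import *
place(5,.14)"
```

```text
tilt 74.5 grasp pt [ 0.4911 -0.0526  0.1603] ik [-0.15  1.11  0.91] -0.28 2.4 0.0
turn [-0.    0.04 -0.  ] then shift mm in tool [-160.2 -212.5 -126.2] flip False | before turn [-160.3 -212.5 -126.1] | world [ 175.3 -203.6 -120.7]
t 14.63 j [ 0.146  0.708  1.442  0.12   2.287 -1.467] tcp [0.4688 0.159  0.3235] gap 0.281 F [-0.  -0.2 -1. ]
```

Emit:
step_arm(rows=[[0.015,-0.02,-0.0266,-0.0158,0,0,0],[0.015,-0.02,-0.0266,-0.0158,0,0,0],[0.015,-0.02,-0.0266,-0.0158,0,0,0],[0.015,-0.02,-0.0266,-0.0158,0,0,0],[0.015,-0.02,-0.0266,-0.0158,0,0,0],[0.015,-0.02,-0.0266,-0.0158,0,0,0],[0.015,-0.02,-0.0266,-0.0158,0,0,0],[0.015,-0.02,-0.0266,-0.0158,0,0,0],[0.015,0,0,0,0,0,0],[0.015,0,0,0,0,0,0]])

```text
t: 15.47
position: [0.6442, -0.0465, 0.202]
orientation: [0.047, -1.841, 0.036]
ft_force: [0.4, 0.3, -0.1]
finger_gap: 0.279
grip_force: 15.0
```

```bash
python3 -c "
from kin import *
place(5,.105)
C,I,D=snap('wrist','w7'); S,J,E=snap('scene','s7')
p=proj(S,[.4706,-.0536,.1])[0]; print(p); u,v=p.astype(int)
c=J[max(0,v-75):v+75,u-100:u+100]
cv2.imwrite('pics/w7b.png',np.hstack([cv2.resize(I,(400,300)),cv2.resize(c,(400,300),interpolation=cv2.INTER_CUBIC)]))"
```

```text
tilt 74.5 grasp pt [ 0.4911 -0.0526  0.1253] ik [-0.15  1.16  0.91] -0.27 2.35 0.0
turn [ 0.07  0.02 -0.03] then shift mm in tool [-33.    2.    9.1] flip False | before turn [-33.    2.    9.1] | world [ -0.    2.  -34.2]
t 15.47 j [-0.149  1.114  0.905 -0.286  2.396 -1.838] tcp [ 0.6442 -0.0465  0.202 ] gap 0.279 F [ 0.4  0.3 -0.1]
[219.95534665 171.91067604]
```

View pics/w7b.png

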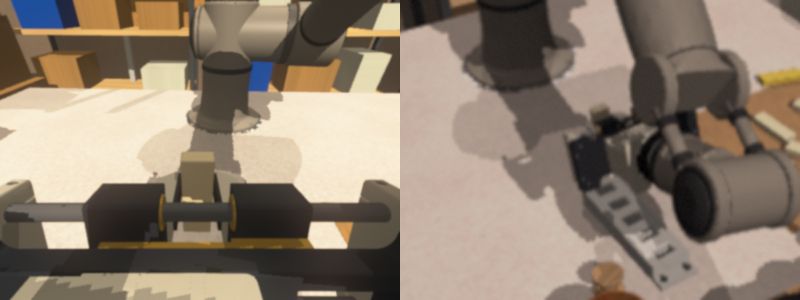

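The wrist half shows the bar held upright between the pads, its top at (197,160). In the scene half the row of slots lies in line below it. I check the lean and position from wrist depth before inserting.

```bash
cat >> kin.py <<'E'
def heldbar(slot,C,I,D,yaw=3.0):
    """face of the held bar toward the camera in row axes about the slot (mm): along, across, z"""
    P=cloud(C,D); y=np.radians(yaw); u=np.array([np.cos(y),np.sin(y)]); n=np.array([-u[1],u[0]])
    q=P[...,:2]-SL[slot]; a=(q@u)*1000; b=(q@n)*1000; z=P[...,2]*1000
    h=np.load('held.npz'); s=ctrl.sense(); top=np.array(s['position'])+R.from_rotvec(s['orientation']).as_matrix()@(h['c']-.042*h['v']); zt=top[2]*1000; print('expected top z',zt.round(1),'centre',((top[:2]-SL[slot])@np.c_[u,n]*1000).round(1))
    m=(D>0)&(np.abs(a)<30)&(np.abs(b)<12)&(z>zt-30)&(z<zt+8)
    aa,bb,zz=a[m],b[m],z[m]
    f=m&(z<zt-4)&(z>zt-20)&(a>0); k=np.polyfit(z[f],a[f],1) if f.sum()>20 else None
    t=m&(np.abs(z-zt)<4); w=(D>0)&(np.abs(a)<15)&(np.abs(b)<25)&(np.abs(z-zt+8)<6)
    print('n',m.sum(),'face along at z',None if k is None else (np.median(a[f]).round(1),np.median(z[f]).round(1),'lean deg',np.degrees(np.arctan(k[0])).round(1)),'along pct',np.percentile(aa,[1,99]).round(1),'z max',np.percentile(zz,[90,99]).round(1),'across',np.percentile(b[w],[1,99]).round(1) if w.sum() else None)
E
python3 -c "
from kin import *
C,I,D=load('w7'); heldbar(5,C,I,D)
P=cloud(C,D)
for v in range(195,262,6): print(v,[tuple((P[v,u]*1000).round(0).astype(int)) for u in (240,252,264)])"
```

```text
expected top z 183.4 centre [-0.3 -0. ]
n 1932 face along at z (np.float64(7.3), np.float64(171.6), 'lean deg', np.float64(-5.2)) along pct [-5.3 21.5] z max [181.1 181.7] across [-20.4  20. ]
195 [(np.int64(466), np.int64(-62), np.int64(181)), (np.int64(467), np.int64(-55), np.int64(181)), (np.int64(466), np.int64(-48), np.int64(181))]
201 [(np.int64(473), np.int64(-62), np.int64(181)), (np.int64(473), np.int64(-55), np.int64(181)), (np.int64(472), np.int64(-47), np.int64(181))]
207 [(np.int64(478), np.int64(-61), np.int64(180)), (np.int64(477), np.int64(-54), np.int64(180)), (np.int64(478), np.int64(-47), np.int64(180))]
213 [(np.int64(478), np.int64(-61), np.int64(176)), (np.int64(478), np.int64(-54), np.int64(176)), (np.int64(478), np.int64(-47), np.int64(176))]
219 [(np.int64(478), np.int64(-61), np.int64(172)), (np.int64(478), np.int64(-54), np.int64(171)), (np.int64(477), np.int64(-47), np.int64(171))]
225 [(np.int64(479), np.int64(-62), np.int64(167)), (np.int64(478), np.int64(-54), np.int64(167)), (np.int64(478), np.int64(-47), np.int64(167))]
231 [(np.int64(478), np.int64(-62), np.int64(162)), (np.int64(478), np.int64(-54), np.int64(162)), (np.int64(478), np.int64(-47), np.int64(162))]
237 [(np.int64(478), np.int64(-62), np.int64(157)), (np.int64(479), np.int64(-54), np.int64(158)), (np.int64(478), np.int64(-47), np.int64(157))]
243 [(np.int64(478), np.int64(-62), np.int64(152)), (np.int64(478), np.int64(-54), np.int64(152)), (np.int64(478), np.int64(-47), np.int64(152))]
249 [(np.int64(479), np.int64(-62), np.int64(147)), (np.int64(478), np.int64(-54), np.int64(147)), (np.int64(477), np.int64(-47), np.int64(146))]
255 [(np.int64(478), np.int64(-62), np.int64(141)), (np.int64(478), np.int64(-54), np.int64(141)), (np.int64(478), np.int64(-46), np.int64(141))]
261 [(np.int64(542), np.int64(-55), np.int64(206)), (np.int64(542), np.int64(-51), np.int64(206)), (np.int64(542), np.int64(-47), np.int64(206))]
```

Wrist depth puts the bar's face at x=478 mm at every height, so it is vertical. Its centre is at 471 mm, over slot 5 (470.6 mm). I lower it straight down.

Emit:
step_arm(rows=[[0.015,-0.0165,0.002,0.0045,0,0,0],[0.015,-0.0165,0,0.0046,0,0,0],[0.015,-0.0145,0,0.004,0,0,0],[0.015,-0.0145,0,0.004,0,0,0],[0.015,0,0,0,0,0,0]])

```text
t: 15.98
position: [0.6427, -0.0423, 0.1352]
orientation: [0.05, -1.833, 0.036]
ft_force: [-1.3, 0.2, -0.8]
finger_gap: 0.277
grip_force: 15.0
```

```bash
python3 -c "
from kin import *
place(5,.048)"
```

```text
tilt 74.5 grasp pt [ 0.4911 -0.0526  0.0683] ik [-0.15  1.24  0.89] -0.26 2.29 0.0
turn [-0.02 -0.42  0.08] then shift mm in tool [-23.9  -2.3   5.3] flip False | before turn [-23.9  -2.3   5.1] | world [  1.4  -2.2 -24.4]
t 15.98 j [-0.144  1.202  0.905 -0.26   2.321 -1.803] tcp [ 0.6427 -0.0423  0.1352] gap 0.277 F [-1.3  0.2 -0.8]
```

Emit:
step_arm(rows=[[0.015,-0.0014,-0.0023,-0.0014,0,-0.4,0],[0.015,0,0,0,0,0,0],[0.015,0,0,0,0,0,0]])

```text
t: 16.23
position: [0.6459, -0.0453, 0.1389]
orientation: [0.048, -1.847, 0.037]
ft_force: [-0.4, -0.2, 0.2]
finger_gap: 0.278
grip_force: 15.0
```

```bash
python3 -c "
from kin import *
place(5,.048)
import time; plan([0,0,0],Rt(3,74))"
```

```text
tilt 74.5 grasp pt [ 0.4911 -0.0526  0.0683] ik [-0.15  1.24  0.89] -0.26 2.29 0.0
turn [ 0.01  0.37 -0.02] then shift mm in tool [-26.6   0.9   9.1] flip False | before turn [-26.6   0.9   9.3] | world [ -1.7   0.8 -28.1]
t 16.23 j [-0.147  1.199  0.893 -0.263  2.32  -1.807] tcp [ 0.6459 -0.0453  0.1389] gap 0.278 F [-0.4 -0.2  0.2]
turn [ 0.01 -0.14 -0.02] then shift mm in tool [ 43.6  79.1 497. ] flip False | before turn [ 42.4  78.9 497.1] | world [-493.2   53.3  -95. ]
t 16.23 j [-0.147  1.199  0.893 -0.263  2.32  -1.807] tcp [ 0.6459 -0.0453  0.1389] gap 0.278 F [-0.4 -0.2  0.2]
```

Emit:
step_arm(rows=[[0.015,0,0.0009,0.0017,0,0.37,0],[0.015,0,0,0,0,0,0],[0.015,-0.006,0,0.0017,0,0,0],[0.015,-0.006,0,0.0017,0,0,0],[0.015,-0.005,0,0.0014,0,0,0],[0.015,0,0,0,0,0,0],[0.015,0,0,0,0,0,0]])

```text
t: 16.82
position: [0.6437, -0.0442, 0.1194]
orientation: [0.048, -1.838, 0.036]
ft_force: [0.2, -1.4, 0.5]
finger_gap: 0.278
grip_force: 15.0
```

```bash
python3 -c "
from kin import *
place(5,.048)"
```

```text
tilt 74.5 grasp pt [ 0.4911 -0.0526  0.0683] ik [-0.15  1.24  0.89] -0.26 2.29 0.0
turn [ 0.01 -0.13  0.02] then shift mm in tool [-8.4 -0.3  1.9] flip False | before turn [-8.4 -0.3  1.8] | world [ 0.5 -0.3 -8.6]
t 16.82 j [-0.146  1.225  0.895 -0.258  2.302 -1.799] tcp [ 0.6437 -0.0442  0.1194] gap 0.278 F [ 0.2 -1.4  0.5]
```

Emit:
step_arm(rows=[[0.015,-0.004,0,0.001,0,0,0],[0.015,-0.0035,0,0.001,0,0,0],[0.015,-0.001,0,0,0,0,0],[0.015,0,0,0,0,0,0],[0.015,0,0,0,0,0,0]])

```text
t: 17.23
position: [0.6441, -0.0442, 0.1114]
orientation: [0.048, -1.839, 0.037]
ft_force: [-0.4, 0.7, 0.7]
finger_gap: 0.276
grip_force: 15.0
```

Emit:
step_arm(rows=[[0.05,0,0,0,0,0,0],[0.05,0,0,0,0,0,0],[0.05,0,0,0,0,0,0],[0.05,0.003,0,-0.02,0,0,0],[0.05,0.005,0,-0.025,0,0,0],[0.05,0.03,0,-0.02,0,0,0],[0.05,0.04,0,0,0,0,0],[0.05,0.04,0,0,0,0,0],[0.05,0,0,0,0,0,0],[0.05,0,0,0,0,0,0]])

```text
t: 18.07
position: [0.6754, -0.0427, 0.246]
orientation: [0.047, -1.845, 0.037]
ft_force: [-0.4, -1.1, 0.0]
finger_gap: 0.544
grip_force: 0.0
```

```bash
cat >> kin.py <<'E'
def tops(C,D):
    P=cloud(C,D); y=np.radians(3); u=np.array([np.cos(y),np.sin(y)]); n=np.array([-u[1],u[0]])
    for k,sl in SL.items():
        q=P[...,:2]-sl; a=q@u; b=q@n; m=(D>0)&(np.abs(a)<.014)&(np.abs(b)<.02)&(P[...,2]>.06)&(P[...,2]<.13)
        if m.sum()>10: print('slot',k,'bar top z',np.percentile(P[m][:,2],[50,95]).round(4),'along,across mm',(np.median(a[m])*1000).round(1),(np.median(b[m])*1000).round(1),m.sum())
E
python3 -c "
from kin import *
C,I,D=snap('top','t8'); tops(C,D); b=bars(C,I,D); w,J,E=snap('wrist','w8'); P=cloud(w,E)
q=P[...,:2]-SL[5]; m=(np.hypot(*np.moveaxis(q,-1,0))<.02)&(E>0)&(P[...,2]>.035); print('wrist',m.sum(), np.percentile(P[m],[5,95],axis=0).round(4) if m.sum() else 0)
A=min(b,key=lambda t:t[0]) if b else 0
plan([0.5,.2,.3],Rt(5.9,-15))"
```

```text
bar 456.3 382.7 84 27 20.8 [134. 226.]
wrist 616 [[ 0.4654 -0.0639  0.0759]
 [ 0.4782 -0.0411  0.0915]]
turn [  1.61 -89.57  -2.77] then shift mm in tool [ 129.3  259.3 -253.6] flip False | before turn [257.8 249.4 139.9] | world [-216.2  238.3  211.5]
t 18.17 j [-0.138  1.135  0.739 -0.329  2.54  -1.896] tcp [ 0.6753 -0.0426  0.2421] gap 0.548 F [ 0.3 -0.  -0.1]
```

Wrist depth shows bar 1 upright in slot 5: x 465–478 mm, top at 91 mm. Next bar is D.

```bash
python3 -c "
from kin import *
pick(.4553,.2872,5.9,.15)"
```

```text
turn [  1.61 -89.57  -2.77] then shift mm in tool [ 223.7  350.6 -123.6] flip False | before turn [129.7 337.7 239.6] | world [-282.8  323.3   61.5]
t 18.17 j [-0.138  1.135  0.739 -0.329  2.54  -1.896] tcp [ 0.6753 -0.0426  0.2421] gap 0.548 F [ 0.3 -0.  -0.1]
```

Emit:
step_arm(rows=[[0.05,0.0118,0.0307,0.0218,0,0,0],[0.05,0.0118,0.0307,0.0218,0,0,0],[0.05,0.0118,0.0307,0.0218,0,0,0],[0.05,0.0118,0.0307,0.0218,0,0,0],[0.05,0.0118,0.0307,0.0218,0,0,0],[0.05,0.0118,0.0307,0.0218,0,0,0],[0.05,0.0118,0.0307,0.0218,0,0,0],[0.05,0.0118,0.0307,0.0218,0,0,0],[0.05,0.0118,0.0307,0.0218,0,0,0],[0.05,0.0118,0.0307,0.0218,0,0,0]])

```text
t: 19.0
position: [0.4167, 0.2526, 0.2971]
orientation: [0.047, -1.836, 0.037]
ft_force: [-0.0, 0.2, -1.2]
finger_gap: 0.548
grip_force: 0.0
```

Emit:
step_arm(rows=[[0.05,0.0118,0.0307,0.0218,0.12,-6.89,-0.21],[0.05,0,0,0,0.12,-6.89,-0.21],[0.05,0,0,0,0.12,-6.89,-0.21],[0.05,0,0,0,0.12,-6.89,-0.21],[0.05,0,0,0,0.12,-6.89,-0.21],[0.05,0,0,0,0.12,-6.89,-0.21],[0.05,0,0,0,0.12,-6.89,-0.21],[0.05,0,0,0,0.12,-6.89,-0.21],[0.05,0,0,0,0.12,-6.89,-0.21],[0.05,0,0,0,0.12,-6.89,-0.21]])

```text
t: 19.83
position: [0.3925, 0.2808, 0.3027]
orientation: [0.14, -3.043, -0.004]
ft_force: [-0.3, -0.8, -1.5]
finger_gap: 0.545
grip_force: 0.0
```

Emit:
step_arm(rows=[[0.05,0,0,0,0.12,-6.89,-0.21],[0.05,0,0,0,0.12,-6.89,-0.21],[0.05,0,0,0,0.12,-6.89,-0.21],[0.05,0,0,0,0,0,0],[0.05,0,0,0,0,0,0]])

```text
t: 20.25
position: [0.3918, 0.2807, 0.3028]
orientation: [-0.148, 2.882, 0.017]
ft_force: [0.5, -0.3, -0.0]
finger_gap: 0.544
grip_force: 0.0
```

```bash
python3 -c "
from kin import *
C,I,D=snap('wrist','w9'); b=bars(C,I,D); C,I,D=snap('top','t9'); print('top'); bars(C,I,D); tops(C,D)
pick(.4553,.2872,5.9,.08)"
```

```text
bar 455.9 287.3 85 26 5.7 [252. 168.]
bar 456.3 382.6 84 26 19.7 [340. 177.]
bar 547.7 294.1 84 26 28.4 [248. 234.]
top
bar 548.3 294.1 84 26 29.1 [163. 194.]
bar 463.6 385.2 67 27 20.4 [133. 223.]
bar 470.4 288.6 54 26 6.7 [166. 220.]
slot 5 bar top z [0.0899 0.0929] along,across mm -0.6 2.2 54
turn [-0.06 -0.26 -0.09] then shift mm in tool [18.1 -0.  67.2] flip False | before turn [17.8  0.  67.3] | world [ -0.1  -0.  -69.6]
t 20.35 j [ 0.49   0.336  1.868 -0.15   0.705 -1.079] tcp [0.3926 0.2807 0.3032] gap 0.547 F [ 0.3 -0.  -1. ]
```

Emit:
step_arm(rows=[[0.05,0.0067,0,0.0248,0,-0.2,0],[0.05,0.0067,0,0.0248,0,0,0],[0.05,0.0067,0,0.0248,0,0,0],[0.05,0.0067,0,0.0248,0,0,0],[0.05,0.0067,0,0.0248,0,0,0],[0.05,0,0,0,0,0,0],[0.05,0,0,0,0,0,0]])

```text
t: 20.93
position: [0.3931, 0.2806, 0.1747]
orientation: [-0.145, 2.876, 0.018]
ft_force: [0.6, 0.1, 1.2]
finger_gap: 0.541
grip_force: 0.4
```

Emit:
step_arm(rows=[[0.015,0,0,0,0,0,0],[0.015,0,0,0,0,0,0],[0.015,0,0,0,0,0,0],[0.015,0,0,0,0,0,0],[0.015,0,0,0,0,0,0]])

```text
t: 21.35
position: [0.3926, 0.2807, 0.1753]
orientation: [-0.146, 2.873, 0.019]
ft_force: [0.8, 0.5, -0.3]
finger_gap: 0.282
grip_force: 15.0
```

```bash
python3 -c "
from kin import *
hold(.4557,.2873,5.8)"
```

```text
bar in tool [-0.0172  0.      0.1791] [-0.965  0.     0.262] tcp [0.3926 0.2807 0.1753] F [ 0.8  0.5 -0.3] gap 0.2818288554033928
```

Emit:
step_arm(rows=[[0.015,0,0,-0.03,0,0,0],[0.015,0,0,-0.04,0,0,0],[0.015,0,0,-0.04,0,0,0],[0.015,0,0,-0.04,0,0,0],[0.015,0,0,0,0,0,0],[0.015,0,0,0,0,0,0]])

```text
t: 21.85
position: [0.3532, 0.277, 0.3223]
orientation: [-0.146, 2.868, 0.023]
ft_force: [-0.5, -1.2, -0.7]
finger_gap: 0.279
grip_force: 15.0
```

```bash
python3 -c "
from kin import *
place(4,.15)"
```

```text
tilt 74.8 grasp pt [ 0.5254 -0.0508  0.1719] ik [-0.14  1.18  0.73] -0.32 2.52 0.0
turn [-1.45 90.28  2.84] then shift mm in tool [-185.7 -336.3 -269. ] flip False | before turn [-251.7 -351.5  181.7] | world [ 325.4 -319.7 -108.8]
t 21.85 j [ 0.528  0.252  1.93  -0.165  0.719 -1.034] tcp [0.3532 0.277  0.3223] gap 0.279 F [-0.5 -1.2 -0.7]
```

Emit:
step_arm(rows=[[0.015,0,0,0,-0.11,6.945,0.218],[0.015,0,0,0,-0.11,6.945,0.218],[0.015,0,0,0,-0.11,6.945,0.218],[0.015,0,0,0,-0.11,6.945,0.218],[0.015,0,0,0,-0.11,6.945,0.218],[0.015,0,0,0,-0.11,6.945,0.218],[0.015,0,0,0,-0.11,6.945,0.218],[0.015,0,0,0,-0.11,6.945,0.218],[0.015,0,0,0,-0.11,6.945,0.218],[0.015,0,0,0,-0.11,6.945,0.218]])

```text
t: 22.68
position: [0.3537, 0.2765, 0.3184]
orientation: [0.069, -2.185, 0.031]
ft_force: [-1.0, 0.1, -1.4]
finger_gap: 0.281
grip_force: 15.0
```

Emit:
step_arm(rows=[[0.015,0,0,0,-0.11,6.945,0.218],[0.015,0,0,0,-0.11,6.945,0.218],[0.015,0,0,0,-0.11,6.945,0.218],[0.015,-0.0143,-0.0259,-0.0207,0,0,0],[0.015,-0.0143,-0.0259,-0.0207,0,0,0],[0.015,-0.0143,-0.0259,-0.0207,0,0,0],[0.015,-0.0143,-0.0259,-0.0207,0,0,0],[0.015,-0.0143,-0.0259,-0.0207,0,0,0],[0.015,-0.0143,-0.0259,-0.0207,0,0,0],[0.015,-0.0143,-0.0259,-0.0207,0,0,0]])

```text
t: 23.52
position: [0.5292, 0.1025, 0.2585]
orientation: [0.045, -1.827, 0.039]
ft_force: [0.8, -0.0, -0.4]
finger_gap: 0.277
grip_force: 15.0
```

Emit:
step_arm(rows=[[0.015,-0.0143,-0.0259,-0.0207,0,0,0],[0.015,-0.0143,-0.0259,-0.0207,0,0,0],[0.015,-0.0143,-0.0259,-0.0207,0,0,0],[0.015,-0.0143,-0.0259,-0.0207,0,0,0],[0.015,-0.0143,-0.0259,-0.0207,0,0,0],[0.015,0,0,0,0,0,0],[0.015,0,0,0,0,0,0],[0.015,0,0,0,0,0,0]])

```text
t: 24.18
position: [0.6529, -0.0192, 0.2167]
orientation: [0.046, -1.827, 0.038]
ft_force: [1.1, -0.2, -0.2]
finger_gap: 0.28
grip_force: 15.0
```

```bash
cat >> kin.py <<'E'
def face(C,I,D,slot):
    P=cloud(C,D)-[*SL[slot],0]; 
    for v in (201,213,225,240,252): print(v,[tuple((P[v,u]*1000).round(1)) for u in (240,264)])
E
python3 -c "
from kin import *
C,I,D=snap('wrist','w10'); face(C,I,D,4)
place(4,.15);place(4,.075)"
```

```text
201 [(np.float64(-30.5), np.float64(16.8), np.float64(197.1)), (np.float64(-31.0), np.float64(31.2), np.float64(197.2))]
213 [(np.float64(-19.4), np.float64(17.8), np.float64(196.5)), (np.float64(-20.0), np.float64(31.4), np.float64(196.6))]
225 [(np.float64(-17.9), np.float64(17.8), np.float64(189.0)), (np.float64(-19.8), np.float64(31.6), np.float64(188.0))]
240 [(np.float64(-18.0), np.float64(17.5), np.float64(177.3)), (np.float64(-20.1), np.float64(31.8), np.float64(176.0))]
252 [(np.float64(-18.4), np.float64(17.2), np.float64(166.9)), (np.float64(-19.9), np.float64(32.1), np.float64(166.2))]
tilt 74.8 grasp pt [ 0.5254 -0.0508  0.1719] ik [-0.14  1.18  0.73] -0.32 2.52 0.0
turn [-0.04 -0.42 -0.11] then shift mm in tool [-10.6 -25.5 -22.5] flip False | before turn [-10.5 -25.5 -22.6] | world [ 25.8 -24.2  -4.3]
t 24.23 j [-0.111  1.114  0.864 -0.254  2.458 -1.809] tcp [ 0.6528 -0.0185  0.2178] gap 0.281 F [ 0.2 -0.7 -0.8]
tilt 74.8 grasp pt [ 0.5254 -0.0508  0.0969] ik [-0.14  1.27  0.72] -0.28 2.43 0.0
turn [-0.04 -0.42 -0.11] then shift mm in tool [-83.  -25.5  -2.9] flip False | before turn [-83.  -25.3  -3.5] | world [ 25.8 -24.2 -79.3]
t 24.23 j [-0.111  1.114  0.864 -0.254  2.458 -1.809] tcp [ 0.6528 -0.0185  0.2178] gap 0.281 F [ 0.2 -0.7 -0.8]
```

Emit:
step_arm(rows=[[0.015,-0.0106,-0.0255,-0.0225,0,-0.4,-0.1],[0.015,0,0,0,0,0,0],[0.015,0,0,0,0,0,0],[0.015,0,0,0,0,0,0]])

```text
t: 24.57
position: [0.6788, -0.0424, 0.215]
orientation: [0.049, -1.837, 0.038]
ft_force: [0.7, 0.4, -0.9]
finger_gap: 0.284
grip_force: 15.0
```

```bash
python3 -c "
from kin import *
C,I,D=snap('wrist','w11'); face(C,I,D,4)
place(4,.15);place(4,.078)"
```

```text
201 [(np.float64(-4.5), np.float64(-6.6), np.float64(193.4)), (np.float64(-5.3), np.float64(7.8), np.float64(193.3))]
213 [(np.float64(7.1), np.float64(-5.6), np.float64(193.4)), (np.float64(6.2), np.float64(8.0), np.float64(193.2))]
225 [(np.float64(9.1), np.float64(-5.6), np.float64(186.2)), (np.float64(7.7), np.float64(8.2), np.float64(185.6))]
240 [(np.float64(8.3), np.float64(-6.0), np.float64(173.8)), (np.float64(7.8), np.float64(8.4), np.float64(174.1))]
252 [(np.float64(8.6), np.float64(-6.2), np.float64(164.0)), (np.float64(7.0), np.float64(8.7), np.float64(163.2))]
tilt 74.8 grasp pt [ 0.5254 -0.0508  0.1719] ik [-0.14  1.18  0.73] -0.32 2.52 0.0
turn [-0.09  0.14 -0.03] then shift mm in tool [-1.7 -0.5  0.6] flip False | before turn [-1.7 -0.5  0.6] | world [-0.1 -0.5 -1.8]
t 24.62 j [-0.137  1.173  0.727 -0.318  2.516 -1.881] tcp [ 0.6788 -0.0422  0.2153] gap 0.277 F [ 1.3  0.3 -0.2]
tilt 74.8 grasp pt [ 0.5254 -0.0508  0.0999] ik [-0.14  1.27  0.72] -0.28 2.43 0.0
turn [-0.09  0.14 -0.03] then shift mm in tool [-71.2  -0.5  19.5] flip False | before turn [-71.2  -0.5  19.6] | world [ -0.1  -0.5 -73.8]
t 24.62 j [-0.137  1.173  0.727 -0.318  2.516 -1.881] tcp [ 0.6788 -0.0422  0.2153] gap 0.277 F [ 1.3  0.3 -0.2]
```

Emit:
step_arm(rows=[[0.015,-0.0237,-0.0005,0.007,0,0,0],[0.015,-0.0237,0,0.007,0,0,0],[0.015,-0.0237,0,0.007,0,0,0],[0.015,0,0,0,0,0,0],[0.015,0,0,0,0,0,0],[0.015,0,0,0,0,0,0]])

```text
t: 25.12
position: [0.6779, -0.0434, 0.1425]
orientation: [0.048, -1.839, 0.039]
ft_force: [-0.5, -0.4, -0.5]
finger_gap: 0.283
grip_force: 15.0
```

```bash
python3 -c "
from kin import *
place(4,.048)"
```

```text
tilt 74.8 grasp pt [ 0.5254 -0.0508  0.0699] ik [-0.14  1.31  0.71] -0.27 2.41 0.0
turn [-0.06  0.21 -0.07] then shift mm in tool [-30.2   0.7   7.3] flip False | before turn [-30.2   0.7   7.5] | world [  0.8   0.7 -31.1]
t 25.12 j [-0.139  1.262  0.729 -0.285  2.428 -1.839] tcp [ 0.6779 -0.0434  0.1425] gap 0.283 F [-0.5 -0.4 -0.5]
```

Emit:
step_arm(rows=[[0.015,-0.006,0.0005,0.0015,0,0,0],[0.015,-0.006,0,0.0015,0,0,0],[0.015,-0.005,0,0.0013,0,0,0],[0.015,-0.004,0,0.001,0,0,0],[0.015,0,0,0,0,0,0],[0.015,0,0,0,0,0,0]])

```text
t: 25.62
position: [0.678, -0.0435, 0.1184]
orientation: [0.048, -1.837, 0.038]
ft_force: [-0.5, -0.1, -0.2]
finger_gap: 0.283
grip_force: 15.0
```

Emit:
step_arm(rows=[[0.015,-0.004,0,0.001,0,0,0],[0.015,-0.003,0,0.001,0,0,0],[0.015,-0.0025,0,0.0005,0,0,0],[0.015,0,0,0,0,0,0],[0.015,0,0,0,0,0,0]])

```text
t: 26.03
position: [0.6783, -0.0437, 0.1112]
orientation: [0.045, -1.835, 0.039]
ft_force: [1.2, -1.2, 11.8]
finger_gap: 0.278
grip_force: 15.0
```

Emit:
step_arm(rows=[[0.05,0,0,0,0,0,0],[0.05,0,0,0,0,0,0],[0.05,0,0,0,0,0,0],[0.05,0.003,0,-0.02,0,0,0],[0.05,0.005,0,-0.025,0,0,0],[0.05,0.03,0,-0.015,0,0,0],[0.05,0.04,0,0,0,0,0],[0.05,0.04,0,0,0,0,0],[0.05,0,0,0,0,0,0],[0.05,0,0,0,0,0,0]])

```text
t: 26.87
position: [0.7048, -0.042, 0.2421]
orientation: [0.047, -1.843, 0.038]
ft_force: [0.7, 0.6, 0.0]
finger_gap: 0.548
grip_force: 0.0
```

```bash
cat >> kin.py <<'E'
def wtops(C,D):
    P=cloud(C,D)
    for k,sl in SL.items():
        q=(P[...,:2]-sl)*1000; m=(np.abs(q[...,0])<14)&(np.abs(q[...,1])<18)&(D>0)&(P[...,2]>.05)&(P[...,2]<.12)
        if m.sum()>30:
            print('slot',k,m.sum(),'x',np.percentile(q[m][:,0],[3,97]).round(1),'y',np.percentile(q[m][:,1],[3,97]).round(1),'top',np.percentile(P[m][:,2],95).round(4))
E
python3 -c "
from kin import *
w,J,E=snap('wrist','w12'); wtops(w,E)
pick(.4563,.3826,19.8,.15)"
```

```text
slot 4 392 x [-5.4  7.5] y [-12.1  11.8] top 0.0917
slot 5 283 x [5.6 8. ] y [-10.7  13.2] top 0.0721
turn [  9.18 -88.9  -16.19] then shift mm in tool [ 131.4  483.6 -101.4] flip False | before turn [138.2 418.7 258.8] | world [-307.9  403.2   63.9]
t 26.92 j [-0.132  1.215  0.559 -0.375  2.635 -1.951] tcp [ 0.7048 -0.042   0.2397] gap 0.549 F [ 0.5  0.7 -0.7]
```

Emit:
step_arm(rows=[[0.05,0.0106,0.0322,0.0199,0,0,0],[0.05,0.0106,0.0322,0.0199,0,0,0],[0.05,0.0106,0.0322,0.0199,0,0,0],[0.05,0.0106,0.0322,0.0199,0,0,0],[0.05,0.0106,0.0322,0.0199,0,0,0],[0.05,0.0106,0.0322,0.0199,0,0,0],[0.05,0.0106,0.0322,0.0199,0,0,0],[0.05,0.0106,0.0322,0.0199,0,0,0],[0.05,0.0106,0.0322,0.0199,0,0,0],[0.05,0.0106,0.0322,0.0199,0,0,0]])

```text
t: 27.75
position: [0.467, 0.2695, 0.2866]
orientation: [0.046, -1.834, 0.038]
ft_force: [0.7, 0.7, -0.5]
finger_gap: 0.543
grip_force: 0.0
```

Emit:
step_arm(rows=[[0.05,0.0106,0.0322,0.0199,0,0,0],[0.05,0.0106,0.0322,0.0199,0,0,0],[0.05,0.0106,0.0322,0.0199,0,0,0],[0.05,0,0,0,0.706,-6.84,-1.245],[0.05,0,0,0,0.706,-6.84,-1.245],[0.05,0,0,0,0.706,-6.84,-1.245],[0.05,0,0,0,0.706,-6.84,-1.245],[0.05,0,0,0,0.706,-6.84,-1.245],[0.05,0,0,0,0.706,-6.84,-1.245],[0.05,0,0,0,0.706,-6.84,-1.245]])

```text
t: 28.58
position: [0.3976, 0.3613, 0.3013]
orientation: [0.303, -2.663, -0.013]
ft_force: [0.1, 0.8, -0.1]
finger_gap: 0.542
grip_force: 0.0
```

Emit:
step_arm(rows=[[0.05,0,0,0,0.706,-6.84,-1.245],[0.05,0,0,0,0.706,-6.84,-1.245],[0.05,0,0,0,0.706,-6.84,-1.245],[0.05,0,0,0,0.706,-6.84,-1.245],[0.05,0,0,0,0.706,-6.84,-1.245],[0.05,0,0,0,0.706,-6.84,-1.245],[0.05,0,0,0,0,0,0],[0.05,0,0,0,0,0,0]])

```text
t: 29.25
position: [0.3968, 0.3611, 0.3017]
orientation: [-0.496, 2.847, 0.064]
ft_force: [0.2, 0.3, 0.3]
finger_gap: 0.544
grip_force: 0.0
```

```bash
python3 -c "
from kin import *
C,I,D=snap('wrist','w13'); b=bars(C,I,D); C,I,D=snap('top','t13'); print('top'); bars(C,I,D); tops(C,D)
b=min(b,key=lambda t:abs(t[0]-.456)+abs(t[1]-.383)); pick(*b,.09); pick(*b,.0205)"
```

```text
bar 456.2 382.7 84 26 19.8 [252. 168.]
bar 543.7 292.3 75 27 28.6 [150. 208.]
top
bar 548.2 294.1 84 26 28.6 [163. 195.]
slot 4 bar top z [0.09   0.0932] along,across mm -1.3 -0.6 52
slot 5 bar top z [0.0899 0.0933] along,across mm -0.7 2.0 53
turn [ 0.01 -0.36 -0.09] then shift mm in tool [15.8  0.3 56.3] flip False | before turn [15.5  0.3 56.4] | world [ -0.8   0.1 -58.5]
t 29.35 j [ 0.612  0.421  1.731 -0.098  0.745 -1.239] tcp [0.3976 0.3612 0.3021] gap 0.546 F [0.8 0.3 0.4]
turn [ 0.01 -0.36 -0.09] then shift mm in tool [ 33.8   0.3 123.4] flip False | before turn [ 33.    0.3 123.7] | world [-8.00e-01  1.00e-01 -1.28e+02]
t 29.35 j [ 0.612  0.421  1.731 -0.098  0.745 -1.239] tcp [0.3976 0.3612 0.3021] gap 0.546 F [0.8 0.3 0.4]
```

Emit:
step_arm(rows=[[0.05,0.0068,0,0.0247,0,-0.3,-0.1],[0.05,0.0068,0,0.0247,0,0,0],[0.05,0.0068,0,0.0247,0,0,0],[0.05,0.0067,0,0.0247,0,0,0],[0.05,0.0067,0,0.0246,0,0,0],[0.05,0,0,0,0,0,0],[0.05,0,0,0,0,0,0]])

```text
t: 29.93
position: [0.3976, 0.361, 0.1745]
orientation: [-0.495, 2.839, 0.065]
ft_force: [-0.3, -0.4, 2.8]
finger_gap: 0.542
grip_force: 1.1
```

Emit:
step_arm(rows=[[0.015,0,0,0,0,0,0],[0.015,0,0,0,0,0,0],[0.015,0,0,0,0,0,0],[0.015,0,0,0,0,0,0],[0.015,0,0,0,0,0,0]])

```text
t: 30.35
position: [0.3971, 0.361, 0.1748]
orientation: [-0.497, 2.837, 0.066]
ft_force: [0.7, 0.1, -0.1]
finger_gap: 0.281
grip_force: 15.1
```

```bash
python3 -c "
from kin import *
hold(.4562,.3827,19.8)"
```

```text
bar in tool [-0.0169  0.      0.1784] [-0.965  0.     0.262] tcp [0.3971 0.361  0.1748] F [ 0.7  0.1 -0.1] gap 0.28111394728678135
```

Emit:
step_arm(rows=[[0.015,0,0,-0.03,0,0,0],[0.015,0,0,-0.04,0,0,0],[0.015,0,0,-0.04,0,0,0],[0.015,0,0,-0.04,0,0,0],[0.015,0,0,0,0,0,0],[0.015,0,0,0,0,0,0]])

```text
t: 30.85
position: [0.3599, 0.3478, 0.3221]
orientation: [-0.496, 2.832, 0.07]
ft_force: [-0.2, -0.0, -0.7]
finger_gap: 0.283
grip_force: 15.0
```

```bash
python3 -c "
from kin import *
place(3,.14)"
```

```text
tilt 74.8 grasp pt [ 0.5648 -0.0487  0.1614] ik [-0.13  1.3   0.47] -0.37 2.64 0.0
turn [-9.19 89.59 16.37] then shift mm in tool [-203.2 -406.7 -294.4] flip False | before turn [-165.6 -487.4  168.5] | world [ 358.2 -388.5 -119.1]
t 30.85 j [ 0.636  0.334  1.808 -0.11   0.743 -1.21 ] tcp [0.3599 0.3478 0.3221] gap 0.283 F [-0.2 -0.  -0.7]
```

Emit:
step_arm(rows=[[0.015,0,0,0,-0.707,6.89,1.26],[0.015,0,0,0,-0.707,6.89,1.26],[0.015,0,0,0,-0.707,6.89,1.26],[0.015,0,0,0,-0.707,6.89,1.26],[0.015,0,0,0,-0.707,6.89,1.26],[0.015,0,0,0,-0.707,6.89,1.26],[0.015,0,0,0,-0.707,6.89,1.26],[0.015,0,0,0,-0.707,6.89,1.26],[0.015,0,0,0,-0.707,6.89,1.26],[0.015,0,0,0,-0.707,6.89,1.26]])

```text
t: 31.68
position: [0.3603, 0.3475, 0.318]
orientation: [0.144, -2.18, 0.021]
ft_force: [0.4, -1.0, -1.4]
finger_gap: 0.281
grip_force: 15.0
```

Emit:
step_arm(rows=[[0.015,0,0,0,-0.707,6.89,1.26],[0.015,0,0,0,-0.707,6.89,1.26],[0.015,0,0,0,-0.707,6.89,1.26],[0.015,-0.01785,-0.02515,-0.022,0,0,0],[0.015,-0.01785,-0.02515,-0.022,0,0,0],[0.015,-0.01785,-0.02515,-0.022,0,0,0],[0.015,-0.01785,-0.02515,-0.022,0,0,0],[0.015,-0.01785,-0.02515,-0.022,0,0,0],[0.015,-0.01785,-0.02515,-0.022,0,0,0],[0.015,-0.01785,-0.02515,-0.022,0,0,0]])

```text
t: 32.52
position: [0.5508, 0.1794, 0.2365]
orientation: [0.044, -1.828, 0.039]
ft_force: [0.6, 0.9, -0.3]
finger_gap: 0.283
grip_force: 15.0
```

Emit:
step_arm(rows=[[0.015,-0.01785,-0.02515,-0.022,0,0,0],[0.015,-0.01785,-0.02515,-0.022,0,0,0],[0.015,-0.01785,-0.02515,-0.022,0,0,0],[0.015,-0.01785,-0.02515,-0.022,0,0,0],[0.015,-0.01785,-0.02515,-0.022,0,0,0],[0.015,-0.01785,-0.02515,-0.022,0,0,0],[0.015,0,0,0,0,0,0],[0.015,0,0,0,0,0,0]])

```text
t: 33.18
position: [0.7126, 0.0359, 0.1637]
orientation: [0.043, -1.825, 0.037]
ft_force: [-0.9, -0.6, 0.4]
finger_gap: 0.28
grip_force: 15.0
```

```bash
python3 -c "
from kin import *
place(3,.11)"
```

```text
tilt 74.8 grasp pt [ 0.5648 -0.0487  0.1314] ik [-0.13  1.33  0.47] -0.35 2.61 0.0
turn [ 0.15 -0.59 -0.19] then shift mm in tool [  8.6 -76.7  -3.8] flip False | before turn [  8.4 -76.8  -3.9] | world [  5.4 -76.6   9.3]
t 33.18 j [-0.04   1.33   0.506 -0.173  2.614 -1.74 ] tcp [0.7126 0.0359 0.1637] gap 0.28 F [-0.9 -0.6  0.4]
```

Emit:
step_arm(rows=[[0.015,0.0086,0,-0.0038,0.15,-0.55,-0.2],[0.015,0,-0.0256,0,0,0,0],[0.015,0,-0.0256,0,0,0,0],[0.015,0,-0.0255,0,0,0,0],[0.015,0,0,0,0,0,0],[0.015,0,0,0,0,0,0],[0.015,0,0,0,0,0,0]])

```text
t: 33.77
position: [0.7182, -0.0369, 0.1814]
orientation: [0.052, -1.842, 0.04]
ft_force: [1.1, 0.5, -0.8]
finger_gap: 0.281
grip_force: 15.0
```

```bash
python3 -c "
from kin import *
C,I,D=snap('wrist','w14'); face(C,I,D,3)
place(3,.078)"
```

```text
201 [(np.float64(-4.8), np.float64(-3.8), np.float64(159.0)), (np.float64(-5.4), np.float64(10.6), np.float64(159.2))]
213 [(np.float64(6.8), np.float64(-2.7), np.float64(159.0)), (np.float64(6.0), np.float64(10.9), np.float64(159.0))]
225 [(np.float64(8.2), np.float64(-2.7), np.float64(151.4)), (np.float64(6.7), np.float64(11.1), np.float64(150.8))]
240 [(np.float64(8.2), np.float64(-3.0), np.float64(139.6)), (np.float64(7.3), np.float64(11.3), np.float64(139.6))]
252 [(np.float64(7.7), np.float64(-3.3), np.float64(129.0)), (np.float64(7.1), np.float64(11.6), np.float64(129.3))]
tilt 74.8 grasp pt [ 0.5648 -0.0487  0.0994] ik [-0.13  1.37  0.46] -0.33 2.58 0.0
turn [-0.28  0.38  0.08] then shift mm in tool [-38.5  -4.2  10.9] flip False | before turn [-38.5  -4.2  11.2] | world [ -0.2  -4.2 -40.1]
t 33.82 j [-0.123  1.32   0.475 -0.351  2.614 -1.926] tcp [ 0.7183 -0.0365  0.1811] gap 0.281 F [ 0.4 -0.1 -1. ]
```

Emit:
step_arm(rows=[[0.015,-0.0128,-0.0042,0.0036,-0.28,0.38,0.1],[0.015,-0.0128,0,0.0036,0,0,0],[0.015,-0.0128,0,0.0037,0,0,0],[0.015,0,0,0,0,0,0],[0.015,0,0,0,0,0,0],[0.015,0,0,0,0,0,0]])

```text
t: 34.32
position: [0.7182, -0.0424, 0.1391]
orientation: [0.046, -1.833, 0.036]
ft_force: [0.3, -1.0, -0.4]
finger_gap: 0.282
grip_force: 15.0
```

```bash
python3 -c "
from kin import *
place(3,.048)"
```

```text
tilt 74.8 grasp pt [ 0.5648 -0.0487  0.0694] ik [-0.13  1.42  0.45] -0.32 2.56 0.0
turn [ 0.11 -0.1  -0.06] then shift mm in tool [-27.1   1.8   7.4] flip False | before turn [-27.2   1.8   7.4] | world [ -0.1   1.8 -28.1]
t 34.32 j [-0.131  1.377  0.461 -0.335  2.582 -1.905] tcp [ 0.7182 -0.0424  0.1391] gap 0.282 F [ 0.3 -1.  -0.4]
```

Emit:
step_arm(rows=[[0.015,0,0.0016,0,0,0,0],[0.015,0,0,0,0,0,0],[0.015,0,0,0,0,0,0]])

```text
t: 34.57
position: [0.7183, -0.0409, 0.1404]
orientation: [0.046, -1.835, 0.036]
ft_force: [0.6, -0.7, -0.4]
finger_gap: 0.285
grip_force: 15.0
```

```bash
python3 -c "
from kin import *
place(3,.048)"
```

```text
tilt 74.8 grasp pt [ 0.5648 -0.0487  0.0694] ik [-0.13  1.42  0.45] -0.32 2.56 0.0
turn [ 0.1   0.01 -0.08] then shift mm in tool [-28.3   0.2   7.9] flip False | before turn [-28.3   0.2   7.9] | world [ -0.2   0.2 -29.4]
t 34.57 j [-0.129  1.374  0.462 -0.331  2.582 -1.901] tcp [ 0.7183 -0.0409  0.1404] gap 0.285 F [ 0.6 -0.7 -0.4]
```

Emit:
step_arm(rows=[[0.015,-0.006,0,0.0017,0,0,0],[0.015,-0.006,0,0.0017,0,0,0],[0.015,-0.005,0,0.0014,0,0,0],[0.015,-0.003,0,0.0008,0,0,0],[0.015,0,0,0,0,0,0],[0.015,0,0,0,0,0,0]])

```text
t: 35.07
position: [0.7179, -0.041, 0.1184]
orientation: [0.046, -1.833, 0.036]
ft_force: [-0.0, -0.1, -0.1]
finger_gap: 0.281
grip_force: 15.0
```

Emit:
step_arm(rows=[[0.015,-0.004,0,0.001,0,0,0],[0.015,-0.003,0,0.001,0,0,0],[0.015,-0.002,0,0.0005,0,0,0],[0.015,0,0,0,0,0,0],[0.015,0,0,0,0,0,0]])

```text
t: 35.48
position: [0.718, -0.0412, 0.1108]
orientation: [0.044, -1.833, 0.036]
ft_force: [1.0, -1.5, 5.6]
finger_gap: 0.281
grip_force: 15.0
```

Emit:
step_arm(rows=[[0.05,0,0,0,0,0,0],[0.05,0,0,0,0,0,0],[0.05,0,0,0,0,0,0],[0.05,0.015,0,-0.004,0,0,0],[0.05,0.02,0,-0.0055,0,0,0],[0.05,0.025,0,-0.006,0,0,0],[0.05,0.02,0,0,0,0,0],[0.05,0.02,0.02,0.01,0,0,0],[0.05,0.01,0.03,0.01,0,0,0],[0.05,0,0,0,0,0,0]])

```text
t: 36.32
position: [0.6811, 0.0119, 0.2188]
orientation: [0.05, -1.836, 0.037]
ft_force: [0.3, 0.5, 0.1]
finger_gap: 0.544
grip_force: 0.0
```

```bash
python3 -c "
from kin import *
w,J,E=snap('wrist','w15'); wtops(w,E)
C,I,D=snap('top','t15'); b=bars(C,I,D)
pick(.5482,.2941,28.6,.15,-18)
c,s=np.cos(np.radians(28.6)),np.sin(np.radians(28.6))
for a in(-15,-17,-18): print(ik([.5482-OFF*c,.2941-OFF*s,.0205],Rt(28.6,a),np.load('x.npy')))"
```

```text
slot 4 57 x [-6.3  0.3] y [ 8.1 12.8] top 0.0915
slot 5 207 x [-2.9  7.2] y [ 2.  14.2] top 0.0751
turn [ 13.54 -91.09 -25.17] then shift mm in tool [ 23.4 314.9 -96.6] flip False | before turn [129.9 261.4 154.4] | world [-196.5  251.5   84.6]
t 36.42 j [-0.074  1.179  0.71  -0.219  2.544 -1.786] tcp [0.6822 0.0085 0.2166] gap 0.547 F [ 0.4 -0.6 -0. ]
(array([0.34, 0.65, 1.78]), np.float64(0.09), np.float64(0.45), np.float64(0.0))
(array([0.34, 0.64, 1.81]), np.float64(0.12), np.float64(0.4), np.float64(0.0))
(array([0.34, 0.64, 1.83]), np.float64(0.14), np.float64(0.37), np.float64(0.0))
```

Emit:
step_arm(rows=[[0.05,0.0144,0.029,0.0171,0,0,0],[0.05,0.0144,0.029,0.0171,0,0,0],[0.05,0.0144,0.029,0.0171,0,0,0],[0.05,0.0144,0.029,0.0171,0,0,0],[0.05,0.0144,0.029,0.0171,0,0,0],[0.05,0.0144,0.029,0.0171,0,0,0],[0.05,0.0144,0.029,0.0171,0,0,0],[0.05,0.0144,0.029,0.0171,0,0,0],[0.05,0.0144,0.029,0.0171,0,0,0]])

```text
t: 37.17
position: [0.4869, 0.2593, 0.2997]
orientation: [0.045, -1.835, 0.035]
ft_force: [1.0, -0.3, 0.5]
finger_gap: 0.546
grip_force: 0.0
```

Emit:
step_arm(rows=[[0.05,0,0,0,0.967,-6.58,-1.8],[0.05,0,0,0,0.967,-6.58,-1.8],[0.05,0,0,0,0.967,-6.58,-1.8],[0.05,0,0,0,0.967,-6.58,-1.8],[0.05,0,0,0,0.967,-6.58,-1.8],[0.05,0,0,0,0.967,-6.58,-1.8],[0.05,0,0,0,0.967,-6.58,-1.8],[0.05,0,0,0,0.967,-6.58,-1.8],[0.05,0,0,0,0.967,-6.58,-1.8],[0.05,0,0,0,0.967,-6.58,-1.8]])

```text
t: 38.0
position: [0.4883, 0.2582, 0.2997]
orientation: [0.575, -2.945, -0.073]
ft_force: [-1.6, -0.6, -0.8]
finger_gap: 0.547
grip_force: 0.0
```

Emit:
step_arm(rows=[[0.05,0,0,0,0.967,-6.58,-1.8],[0.05,0,0,0,0.967,-6.58,-1.8],[0.05,0,0,0,0.967,-6.58,-1.8],[0.05,0,0,0,0.967,-6.58,-1.8],[0.05,0,0,0,0,0,0],[0.05,0,0,0,0,0,0]])

```text
t: 38.5
position: [0.4873, 0.2583, 0.2994]
orientation: [-0.693, 2.736, 0.11]
ft_force: [-0.7, 0.2, -0.4]
finger_gap: 0.539
grip_force: 0.0
```

```bash
python3 -c "
from kin import *
C,I,D=snap('wrist','w16'); b=bars(C,I,D); C,I,D=snap('top','t16'); print('top'); bars(C,I,D); tops(C,D)
b=min(b,key=lambda t:abs(t[0]-.548)+abs(t[1]-.294)); pick(*b,.0205,-19)"
```

```text
bar 548.2 293.9 83 26 28.3 [255. 155.]
bar 557.6 503.7 86 27 -88.3 [392. 225.]
top
slot 3 bar top z [0.0893 0.0919] along,across mm -1.4 3.0 57
slot 4 bar top z [0.0899 0.0931] along,across mm -1.3 -0.7 52
slot 5 bar top z [0.0897 0.0925] along,across mm -0.8 2.1 52
turn [-0.09 -0.29  0.14] then shift mm in tool [ 45.4   2.4 120.3] flip False | before turn [ 44.8   2.7 120.5] | world [  -4.5    0.3 -128.5]
t 38.6 j [ 0.336  0.433  1.73   0.08   0.657 -1.786] tcp [0.4877 0.2586 0.2993] gap 0.544 F [-0.3  0.4  0.3]
```

Emit:
step_arm(rows=[[0.05,0.0091,0.0024,0.0241,0,-0.3,0.1],[0.05,0.0091,0,0.0241,0,0,0],[0.05,0.0091,0,0.0241,0,0,0],[0.05,0.0091,0,0.0241,0,0,0],[0.05,0.009,0,0.0239,0,0,0],[0.05,0,0,0,0,0,0],[0.05,0,0,0,0,0,0]])

```text
t: 39.18
position: [0.4838, 0.2592, 0.1711]
orientation: [-0.689, 2.73, 0.114]
ft_force: [-3.3, -1.1, 6.7]
finger_gap: 0.54
grip_force: 3.3
```

Emit:
step_arm(rows=[[0.015,0,0,0,0,0,0],[0.015,0,0,0,0,0,0],[0.015,0,0,0,0,0,0],[0.015,0,0,0,0,0,0],[0.015,0,0,0,0,0,0]])

```text
t: 39.6
position: [0.4837, 0.2593, 0.1711]
orientation: [-0.689, 2.727, 0.114]
ft_force: [1.5, 0.4, 4.0]
finger_gap: 0.28
grip_force: 17.2
```

```bash
python3 -c "
from kin import *
hold(.5482,.2940,28.4)"
```

```text
bar in tool [-0.015   0.      0.1791] [-0.944  0.     0.33 ] tcp [0.4837 0.2593 0.1711] F [1.5 0.4 4. ] gap 0.27998165726449237
```

Emit:
step_arm(rows=[[0.015,0,0,-0.03,0,0,0],[0.015,0,0,-0.04,0,0,0],[0.015,0,0,-0.04,0,0,0],[0.015,0,0,-0.04,0,0,0],[0.015,0,0,0,0,0,0],[0.015,0,0,0,0,0,0]])

```text
t: 40.1
position: [0.4394, 0.2358, 0.3141]
orientation: [-0.688, 2.725, 0.114]
ft_force: [-0.0, 0.3, -0.8]
finger_gap: 0.277
grip_force: 15.0
```

```bash
python3 -c "
from kin import *
place(2,.105); place(2,.08); place(2,.048)"
```

```text
tilt 70.7 grasp pt [ 0.6044 -0.0466  0.1258] ik [-0.12  1.48  0.09] -0.46 2.77 0.0
turn [-12.33  88.55  25.25] then shift mm in tool [-227.3 -290.7 -238.5] flip False | before turn [ -93.2 -390.8  178. ] | world [ 315.  -274.6 -135.9]
t 40.1 j [ 0.323  0.325  1.858  0.092  0.626 -1.808] tcp [0.4394 0.2358 0.3141] gap 0.277 F [-0.   0.3 -0.8]
tilt 70.7 grasp pt [ 0.6044 -0.0466  0.1008] ik [-0.12  1.51  0.09] -0.44 2.74 0.0
turn [-12.33  88.55  25.25] then shift mm in tool [-250.9 -290.7 -230.3] flip False | before turn [ -84.9 -390.7  201.5] | world [ 315.  -274.6 -160.9]
t 40.1 j [ 0.323  0.325  1.858  0.092  0.626 -1.808] tcp [0.4394 0.2358 0.3141] gap 0.277 F [-0.   0.3 -0.8]
tilt 70.7 grasp pt [ 0.6044 -0.0466  0.0688] ik [-0.12  1.56  0.05] -0.42 2.73 0.0
turn [-12.33  88.55  25.25] then shift mm in tool [-281.1 -290.7 -219.7] flip False | before turn [ -74.2 -390.7  231.7] | world [ 315.  -274.6 -192.9]
t 40.1 j [ 0.323  0.325  1.858  0.092  0.626 -1.808] tcp [0.4394 0.2358 0.3141] gap 0.277 F [-0.   0.3 -0.8]
```

Slot 2 can't be reached with this lean: joint 5 would need 2.73, past its 2.66 limit. So I'll stand this bar on the bench at (0.48, 0.09), regrasp it from straight above and put it in slot 2 with the tool vertical.

Emit:
step_arm(rows=[[0.015,0,0,0,-0.88,6.325,1.8],[0.015,0,0,0,-0.88,6.325,1.8],[0.015,0,0,0,-0.88,6.325,1.8],[0.015,0,0,0,-0.88,6.325,1.8],[0.015,0,0,0,-0.88,6.325,1.8],[0.015,0,0,0,-0.88,6.325,1.8],[0.015,0,0,0,-0.88,6.325,1.8],[0.015,0,0,0,-0.88,6.325,1.8],[0.015,0,0,0,-0.88,6.325,1.8],[0.015,0,0,0,-0.88,6.325,1.8]])

```text
t: 40.93
position: [0.4397, 0.236, 0.3102]
orientation: [0.233, -2.327, -0.0]
ft_force: [-0.6, 0.3, -0.8]
finger_gap: 0.282
grip_force: 15.0
```

Emit:
step_arm(rows=[[0.015,0,0,0,-0.88,6.325,1.8],[0.015,0,0,0,-0.88,6.325,1.8],[0.015,0,0,0,-0.88,6.325,1.8],[0.015,0,0,0,-0.88,6.325,1.8],[0.015,0,0,0,0,0,0],[0.015,0,0,0,0,0,0]])

```text
t: 41.43
position: [0.4398, 0.2359, 0.31]
orientation: [0.05, -1.902, 0.037]
ft_force: [0.5, 0.7, -0.3]
finger_gap: 0.284
grip_force: 15.0
```

```bash
echo "SL[9]=np.array([.48,.09])" >> kin.py; python3 -c "
from kin import *
C,I,D=load('t5');P=cloud(C,D); q=P[np.hypot(P[...,0]-.48,P[...,1]-.09)<.03]; print('bench there',np.median(q[:,2]),len(q)) 
place(9,.06)"
```

```text
bench there 0.00017158160651065124 315
tilt 70.7 grasp pt [0.494  0.0907 0.0808] ik [0.04 1.2  0.89] -0.02 2.29 0.0
turn [-0.08 -0.25 -0.03] then shift mm in tool [-231.8 -147.8 -127.3] flip False | before turn [-231.3 -147.9 -128.1] | world [ 204.1 -137.3 -176.8]
t 41.43 j [ 0.279  0.708  1.46   0.261  2.188 -1.342] tcp [0.4398 0.2359 0.31  ] gap 0.284 F [ 0.5  0.7 -0.3]
```

Emit:
step_arm(rows=[[0.015,-0.0257,-0.0164,-0.0142,0,-0.2,0],[0.015,-0.0257,-0.0164,-0.0142,0,0,0],[0.015,-0.0257,-0.0164,-0.0142,0,0,0],[0.015,-0.0257,-0.0164,-0.0142,0,0,0],[0.015,-0.0257,-0.0164,-0.0142,0,0,0],[0.015,-0.0257,-0.0164,-0.0142,0,0,0],[0.015,-0.0257,-0.0164,-0.0142,0,0,0],[0.015,-0.0257,-0.0164,-0.0142,0,0,0],[0.015,0,0,0,0,0,0],[0.015,0,0,0,0,0,0]])

```text
t: 42.27
position: [0.6215, 0.1132, 0.1533]
orientation: [0.05, -1.907, 0.036]
ft_force: [-0.8, 0.5, -0.8]
finger_gap: 0.284
grip_force: 15.0
```

```bash
python3 -c "
from kin import *
C,I,D=snap('wrist','w17'); face(C,I,D,9)
place(9,.043)"
```

```text
201 [(np.float64(-25.6), np.float64(8.1), np.float64(122.8)), (np.float64(-26.3), np.float64(22.1), np.float64(122.9))]
213 [(np.float64(-16.6), np.float64(8.8), np.float64(121.5)), (np.float64(-17.3), np.float64(22.2), np.float64(121.6))]
225 [(np.float64(-15.1), np.float64(8.8), np.float64(113.7)), (np.float64(-15.4), np.float64(22.5), np.float64(114.1))]
240 [(np.float64(-15.9), np.float64(8.3), np.float64(100.3)), (np.float64(-15.4), np.float64(22.8), np.float64(101.7))]
252 [(np.float64(-14.4), np.float64(8.2), np.float64(91.2)), (np.float64(-14.9), np.float64(23.1), np.float64(91.5))]
tilt 70.7 grasp pt [0.494  0.0907 0.0638] ik [0.04 1.22 0.88] -0.02 2.27 0.0
turn [-0.06  0.06  0.02] then shift mm in tool [-43.8 -16.7  -7.8] flip False | before turn [-43.8 -16.7  -7.7] | world [ 22.7 -15.5 -38.8]
t 42.32 j [ 0.059  1.133  0.982  0.007  2.26  -1.564] tcp [0.6212 0.1141 0.155 ] gap 0.284 F [0.1 0.6 0.3]
```

Emit:
step_arm(rows=[[0.015,-0.01,-0.008,-0.0185,0,0,0],[0.015,-0.0125,-0.0087,0.004,0,0,0],[0.015,-0.01,0,0.0035,0,0,0],[0.015,-0.0075,0,0.0025,0,0,0],[0.015,0,0,0,0,0,0],[0.015,0,0,0,0,0,0]])

```text
t: 42.82
position: [0.6428, 0.0992, 0.1206]
orientation: [0.051, -1.906, 0.037]
ft_force: [0.5, 0.1, -0.1]
finger_gap: 0.281
grip_force: 15.0
```

Emit:
step_arm(rows=[[0.015,-0.0045,0,0.0015,0,0,0],[0.015,0,0,0,0,0,0],[0.015,0,0,0,0,0,0]])

```text
t: 43.07
position: [0.6435, 0.0988, 0.1164]
orientation: [0.051, -1.907, 0.037]
ft_force: [-0.9, -0.2, -0.5]
finger_gap: 0.28
grip_force: 15.0
```

Emit:
step_arm(rows=[[0.015,-0.0014,0,0.0005,0,0,0],[0.015,0,0,0,0,0,0],[0.015,0,0,0,0,0,0]])

```text
t: 43.32
position: [0.6436, 0.0987, 0.1156]
orientation: [0.051, -1.907, 0.036]
ft_force: [0.9, 1.9, 4.2]
finger_gap: 0.28
grip_force: 15.0
```

Emit:
step_arm(rows=[[0.015,-0.0012,0,0.0004,0,0,0],[0.015,0,0,0,0,0,0],[0.015,0,0,0,0,0,0]])

```text
t: 43.57
position: [0.6437, 0.0986, 0.1153]
orientation: [0.05, -1.906, 0.036]
ft_force: [0.8, 0.1, 11.2]
finger_gap: 0.281
grip_force: 15.0
```

Firm contact with the bench at 11 N. I ease off 1 mm, open gently and rise straight up.

Emit:
step_arm(rows=[[0.015,0.0014,0,-0.0005,0,0,0],[0.015,0,0,0,0,0,0],[0.028,0,0,0,0,0,0],[0.05,0,0,0,0,0,0],[0.05,0,0,0,0,0,0],[0.05,0,0,0,0,0,0]])

```text
t: 44.07
position: [0.6435, 0.0986, 0.1145]
orientation: [0.05, -1.907, 0.037]
ft_force: [0.6, -0.2, -0.7]
finger_gap: 0.475
grip_force: 0.0
```

Emit:
step_arm(rows=[[0.05,0.0085,0,-0.003,0,0,0],[0.05,0.019,0,-0.0066,0,0,0],[0.05,0.028,0,-0.01,0,0,0],[0.05,0.035,0,-0.012,0,0,0],[0.05,0.035,0,-0.012,0,0,0],[0.05,0,0,0,0,0,0],[0.05,0,0,0,0,0,0]])

```text
t: 44.65
position: [0.6434, 0.0987, 0.2512]
orientation: [0.051, -1.913, 0.037]
ft_force: [0.6, -0.8, -0.9]
finger_gap: 0.544
grip_force: 0.0
```

```bash
python3 -c "
from kin import *
C,I,D=snap('wrist','w18'); P=cloud(C,D)
m=(np.abs(P[...,0]-.48)<.06)&(np.abs(P[...,1]-.09)<.06)&(D>0)&(P[...,2]>.06)&(P[...,2]<.11)
q=P[m]; print(m.sum(),np.percentile(q,[3,97],axis=0).round(4))
t=q[q[:,2]>np.percentile(q[:,2],95)-.004]; print(cv2.minAreaRect((t[:,:2]*1000).astype(np.float32)))
plan([.48,.09,.20],Rt(3,0))"
```

```text
Traceback (most recent call last):
IndexError: index -1 is out of bounds for axis 0 with size 0
```

```bash
python3 -c "
from kin import *
C,I,D=load('w18'); S,J,E=snap('scene','s18'); 
u,v=proj(S,[.48,.09,.04])[0].astype(int); print(u,v)
c=J[max(0,v-60):v+60,u-80:u+80]
cv2.imwrite('pics/w18b.png',np.hstack([cv2.resize(I,(400,300)),cv2.resize(c,(400,300),interpolation=cv2.INTER_CUBIC)]))
P=cloud(C,D);m=(np.abs(P[...,0]-.48)<.1)&(np.abs(P[...,1]-.09)<.1)&(D>0)&(P[...,2]>.006)&(P[...,2]<.12);print(m.sum(),np.percentile(P[m],[3,97],axis=0) if m.sum() else 0); plan([.48,.09,.20],Rt(3,0))"
```

```text
262 173
0 0
turn [-6.000e-02 -7.071e+01  3.000e-02] then shift mm in tool [ 1.633e+02 -1.000e-01 -1.115e+02] flip False | before turn [159.2  -0.  117.3] | world [-163.    -8.7  111.5]
t 44.75 j [ 0.038  1.055  0.88  -0.023  2.44  -1.593] tcp [0.643  0.0987 0.2475] gap 0.548 F [-1.6  0.8 -0.4]
```

View pics/w18b.png

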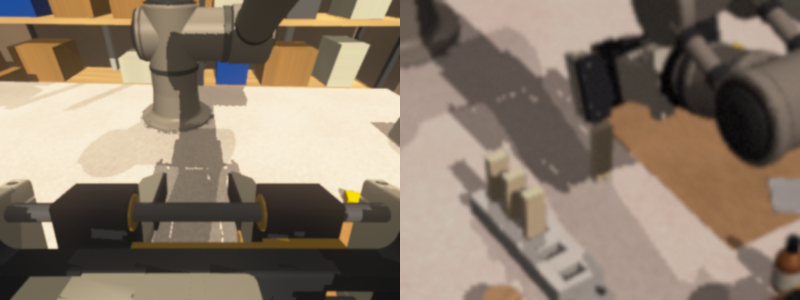

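The scene half shows the bar standing on the bench at (600,150) and three bars seated in the rack at (497,180), (513,190) and (533,212). I turn the tool vertical above the standing bar.

Emit:
step_arm(rows=[[0.06,0.0318,0,0.0234,0,0,0],[0.06,0.0318,0,0.0234,0,0,0],[0.06,0.0318,0,0.0234,0,0,0],[0.06,0.0318,0,0.0234,0,0,0],[0.06,0.0318,0,0.0234,0,0,0],[0.06,0,0,0,0,-7.07,0],[0.06,0,0,0,0,-7.07,0],[0.06,0,0,0,0,-7.07,0],[0.06,0,0,0,0,-7.07,0],[0.06,0,0,0,0,-7.07,0]])

```text
t: 45.58
position: [0.4806, 0.0901, 0.358]
orientation: [0.067, -2.527, 0.022]
ft_force: [-0.6, -0.2, -0.2]
finger_gap: 0.653
grip_force: 0.0
```

Emit:
step_arm(rows=[[0.06,0,0,0,0,-7.07,0],[0.06,0,0,0,0,-7.07,0],[0.06,0,0,0,0,-7.07,0],[0.06,0,0,0,0,-7.07,0],[0.06,0,0,0,0,-7.07,0],[0.06,0,0,0,0,0,0],[0.06,0,0,0,0,0,0]])

```text
t: 46.17
position: [0.4798, 0.09, 0.3585]
orientation: [0.084, -3.135, 0.001]
ft_force: [0.2, -0.9, -0.4]
finger_gap: 0.654
grip_force: 0.0
```

```bash
python3 -c "
from kin import *
C,I,D=snap('wrist','w19'); P=cloud(C,D)
m=(np.abs(P[...,0]-.48)<.06)&(np.abs(P[...,1]-.09)<.06)&(D>0)&(P[...,2]>.07)&(P[...,2]<.1)
q=P[m]; print(m.sum()); t=q[q[:,2]>np.percentile(q[:,2],90)-.003]; print(cv2.minAreaRect((t[:,:2]*1000).astype(np.float32)),np.median(t[:,2]))
plan([.48,.09,.07],Rt(3,0))"
```

```text
422
((479.57952880859375, 91.14173889160156), (13.346070289611816, 25.009328842163086), 2.1219725608825684) 0.08435428797561412
turn [-0.03 -0.35  0.05] then shift mm in tool [  0.2  -0.  129.5] flip False | before turn [ -0.6   0.  129.5] | world [  -0.2   -0.  -129.5]
t 46.22 j [ 2.800e-02  3.220e-01  1.691e+00 -1.000e-03  1.135e+00 -1.595e+00] tcp [0.4802 0.09   0.3585] gap 0.651 F [ 0.3 -0.5 -0.3]
```

Emit:
step_arm(rows=[[0.06,0,0.001,0.03,0,-0.3,0],[0.06,0,0,0.03,0,0,0],[0.06,0,0,0.03,0,0,0],[0.06,0,0,0.025,0,0,0],[0.06,0,0,0.0155,0,0,0],[0.06,0,0,0,0,0,0],[0.06,0,0,0,0,0,0]])

```text
t: 46.8
position: [0.4811, 0.091, 0.2277]
orientation: [-0.083, 3.14, -0.001]
ft_force: [0.6, -0.5, 0.2]
finger_gap: 0.654
grip_force: 0.0
```

Emit:
step_arm(rows=[[0.015,0,0,0,0,0,0],[0.015,0,0,0,0,0,0],[0.015,0,0,0,0,0,0],[0.015,0,0,0,0,0,0],[0.015,0,0,0,0,0,0],[0.015,0,0,0,0,0,0]])

```text
t: 47.3
position: [0.481, 0.091, 0.2292]
orientation: [-0.083, 3.135, -0.001]
ft_force: [-0.3, -0.6, 0.3]
finger_gap: 0.279
grip_force: 15.0
```

```bash
python3 -c "
from kin import *
s=ctrl.sense(); r=R.from_rotvec(s['orientation']).as_matrix(); c=r.T@(np.array([.4796,.091,.042])-s['position']); c[1]=0; np.savez('held2.npz',c=c,R=r); print(c,s['position'],s['finger_gap'],s['ft_force'].round(1))"
```

```text
[0.00249901 0.         0.18717804] [0.48099405 0.09103034 0.22918958] 0.27945917904288275 [-0.3 -0.6  0.3]
```

Emit:
step_arm(rows=[[0.015,0,0,-0.02,0,0,0],[0.015,0,0,-0.035,0,0,0],[0.015,0,0,-0.035,0,0,0],[0.015,0,0,-0.03,0,0,0],[0.015,0,0,0,0,0,0],[0.015,0,0,0,0,0,0]])

```text
t: 47.8
position: [0.4805, 0.0911, 0.3505]
orientation: [-0.083, 3.131, -0.001]
ft_force: [-0.5, 0.5, -1.0]
finger_gap: 0.282
grip_force: 15.0
```

```bash
cat >> kin.py <<'E'
def place2(z,slot=2,yaw=3.0):
    c=np.load('held2.npz')['c']; Rg=Rt(yaw,0); tcp=np.array([*SL[slot],z])-Rg@c; plan(tcp+.159*Rg[:,2],Rg,flip=False); print(ik(tcp+.159*Rg[:,2],Rg,np.load('x.npy')))
E
python3 -c "
from kin import *
place2(.16)"
```

```text
turn [-0.04  0.54  0.05] then shift mm in tool [-105.1 -144.     3.3] flip False | before turn [-104.9 -144.1    4.4] | world [ 112.5 -138.3   -3.3]
t 47.8 j [ 0.031  0.328  1.707 -0.     1.097 -1.593] tcp [0.4805 0.0911 0.3505] gap 0.282 F [-0.5  0.5 -1. ]
(array([-0.21,  0.52,  1.41]), np.float64(0.0), np.float64(1.22), np.float64(0.0))
```

Emit:
step_arm(rows=[[0.015,-0.021,-0.0288,0.0006,0,0.2,0],[0.015,-0.021,-0.0288,0.0006,0,0,0],[0.015,-0.021,-0.0288,0.0006,0,0,0],[0.015,-0.021,-0.0288,0.0006,0,0,0],[0.015,-0.021,-0.0288,0.0006,0,0,0],[0.015,0,0,0,0,0,0],[0.015,0,0,0,0,0,0],[0.015,0,0,0,0,0,0]])

```text
t: 48.47
position: [0.5923, -0.0469, 0.3444]
orientation: [0.083, -3.139, -0.001]
ft_force: [0.3, 0.0, -0.6]
finger_gap: 0.285
grip_force: 15.0
```

```bash
python3 -c "
from kin import *
place2(.078)
C,I,D=snap('wrist','w20'); P=cloud(C,D)
q=(P[...,:2]-SL[2])*1000; z=P[...,2]*1000
m=(D>0)&(z>100)&(z<210)&(np.abs(q[...,1])<12)&(np.abs(q[...,0])<14); k=q[m]; print(m.sum(),np.c_[k,z[m]][::max(1,m.sum()//12)].round(1))"
```

```text
turn [ 0.04 -0.1   0.03] then shift mm in tool [-0.6 -0.3 79.2] flip False | before turn [-0.8 -0.4 79.2] | world [  0.7  -0.3 -79.2]
t 48.47 j [-0.208  0.519  1.414  0.     1.21  -1.832] tcp [ 0.5923 -0.0469  0.3444] gap 0.285 F [ 0.3  0.  -0.6]
(array([-0.21,  0.6 ,  1.5 ]), np.float64(0.0), np.float64(1.03), np.float64(0.0))
2471 [[ -6.7 -11.3 117.5]
 [ -7.8   6.  132.2]
 [ -7.2  -8.4 146.7]
 [ -7.6  -8.6 158.5]
 [ -7.9   7.1 165.6]
 [ -7.2  -8.4 174.6]
 [ -6.6  -3.4 179.7]
 [ -6.9  -5.5 186.8]
 [ -6.5  -9.6 192.4]
 [ -7.4   5.  196.9]
 [ -5.4  -8.  199.7]
 [ -3.9   1.4 200.3]
 [ -0.9   9.  198.7]]
```

Emit:
step_arm(rows=[[0.015,-0.0007,-0.0003,0.025,0,0,0],[0.015,0,0,0.025,0,0,0],[0.015,0,0,0.02,0,0,0],[0.015,0,0,0.009,0,0,0],[0.015,0,0,0,0,0,0],[0.015,0,0,0,0,0,0],[0.015,0,0,0,0,0,0]])

```text
t: 49.1
position: [0.594, -0.0471, 0.2686]
orientation: [-0.085, 3.136, -0.002]
ft_force: [-0.1, 0.5, -0.9]
finger_gap: 0.281
grip_force: 15.0
```

```bash
python3 -c "
from kin import *
place2(.048)"
```

```text
turn [-0.06  0.23  0.09] then shift mm in tool [ 1.1 -0.1 33.4] flip False | before turn [ 1.3 -0.  33.4] | world [ -1.1  -0.1 -33.4]
t 49.1 j [-0.208  0.601  1.499 -0.     1.037 -1.832] tcp [ 0.594  -0.0471  0.2686] gap 0.281 F [-0.1  0.5 -0.9]
(array([-0.21,  0.64,  1.53]), np.float64(0.0), np.float64(0.97), np.float64(0.0))
```

Emit:
step_arm(rows=[[0.015,0.001,0,0,0,0,0],[0.015,0,0,0.007,0,0,0],[0.015,0,0,0.007,0,0,0],[0.015,0,0,0.006,0,0,0],[0.015,0,0,0.006,0,0,0],[0.015,0,0,0,0,0,0],[0.015,0,0,0,0,0,0]])

```text
t: 49.68
position: [0.5927, -0.0475, 0.2404]
orientation: [-0.083, 3.14, -0.0]
ft_force: [0.3, 0.7, -0.3]
finger_gap: 0.283
grip_force: 15.0
```

Emit:
step_arm(rows=[[0.015,0,0,0.004,0,0,0],[0.015,0,0,0.003,0,0,0],[0.015,0,0,0.001,0,0,0],[0.015,0,0,0,0,0,0],[0.015,0,0,0,0,0,0]])

```text
t: 50.1
position: [0.5931, -0.0476, 0.2344]
orientation: [-0.084, 3.137, -0.001]
ft_force: [-1.9, 1.2, 8.0]
finger_gap: 0.283
grip_force: 15.0
```

Emit:
step_arm(rows=[[0.06,0,0,0,0,0,0],[0.06,0,0,0,0,0,0],[0.06,0,0,0,0,0,0],[0.06,0,0,-0.02,0,0,0],[0.06,0,0,-0.03,0,0,0],[0.06,0,0,-0.04,0,0,0],[0.06,0,0,-0.04,0,0,0],[0.06,0.02,0,-0.02,0,0,0],[0.06,0.035,0,0,0,0,0],[0.06,0,0,0,0,0,0]])

```text
t: 50.93
position: [0.5328, -0.0498, 0.3828]
orientation: [0.084, -3.137, -0.001]
ft_force: [0.4, -0.0, -0.4]
finger_gap: 0.653
grip_force: 0.0
```

```bash
cat > chk.py <<'E'
from kin import *
def chk(C,D):
    P=cloud(C,D)
    for k in(1,2,3,4,5):
        q=(P[...,:2]-SL[k])*1000; m=(np.abs(q[...,0])<12)&(np.abs(q[...,1])<19)&(D>0)&(P[...,2]>.075)&(P[...,2]<.12)
        if m.sum()>30:
            zt=np.percentile(P[m][:,2],90); t=q[m&(P[...,2]>zt-.004)]; r=cv2.minAreaRect(t.astype(np.float32)); print(k,'top',zt.round(4),np.round(r[0],1),np.round(r[1],1),round(r[2],1))
        else: print(k,'none',m.sum())
E
python3 -c "
from chk import *
C,I,D=snap('wrist','w21'); chk(C,D)"
```

```text
1 none 0
2 top 0.0911 [0.6 0.8] [14.4 25.8] 2.6
3 top 0.0912 [-0.1  0.7] [14.6 24.8] 3.7
4 top 0.0911 [0.2 0.3] [14.3 24.9] 2.8
5 top 0.0913 [-0.4  0.7] [13.4 24.8] 3.1
```

Emit:
step_arm(rows=[[0.06,0.03,0.025,0,0,0,0],[0.06,0.03,0.025,0,0,0,0],[0.06,0.03,0.025,0,0,0,0],[0.06,0.025,0.03,0,0,0,0],[0.06,0,0.035,0,0,0,0],[0.06,0,0.035,0,0,0,0],[0.06,0,0.035,0,0,0,0],[0.06,0,0.035,0,0,0,0],[0.06,0,0,0,0,0,0],[0.06,0,0,0,0,0,0]])

```text
t: 51.82
position: [0.4099, 0.1898, 0.3822]
orientation: [-0.09, 3.139, -0.001]
ft_force: [0.1, -0.5, -0.2]
finger_gap: 0.654
grip_force: 0.0
```

```bash
python3 -c "
from chk import *
S,J,E=snap('scene','s22'); C,I,D=snap('top','t22'); print('top'); chk(C,D); chk(S,E)
P=cloud(C,D); blobs(P,D,(.4,.66,-.11,.0),.015,.045)
# disturbances elsewhere vs start
C0,I0,D0=load('top0'); P0=cloud(C0,D0); dz=np.abs(P[...,2]-P0[...,2]); m=((dz>.008)&(P0[...,0]>.3)&(D>0)&(D0>0)).astype(np.uint8)
n,l,s,c=cv2.connectedComponentsWithStats(m)
for i in range(1,n):
    if s[i,4]>40: print('changed',c[i].round(),s[i,4])
cv2.imwrite('pics/f22.png',np.hstack([cv2.resize(I[130:250,180:340],(400,300),interpolation=cv2.INTER_CUBIC),cv2.resize(J[150:300,150:350],(400,300),interpolation=cv2.INTER_CUBIC)]))"
```

```text
top
1 none 0
2 top 0.0916 [-0.4  1.4] [13.8 24.7] 0.8
3 top 0.0915 [-2.   0.9] [22.2 13.8] 88.3
4 top 0.0917 [-0.7  0.1] [24.8 13.7] 88.9
5 top 0.0925 [-1.4  1. ] [13.6 24.7] 0.4
1 none 0
2 top 0.0913 [1.6 0.8] [15.6 26.2] 3.6
3 top 0.0914 [ 1.2 -2. ] [13.8 23.9] 6.7
4 top 0.0913 [ 0.9 -2.1] [14.9 25.4] 7.2
5 top 0.091 [ 0.6 -1.6] [16.3 23.9] 6.2
[279. 190.] 1151 z 0.0326 [550.5 -49. ] [200.   62.7] 2.5
changed [67.  8.] 45
changed [202. 186.] 247
changed [278. 176.] 75
changed [163. 195.] 246
changed [280. 204.] 859
changed [353. 212.] 651
changed [157. 254.] 5312
```

View pics/f22.png

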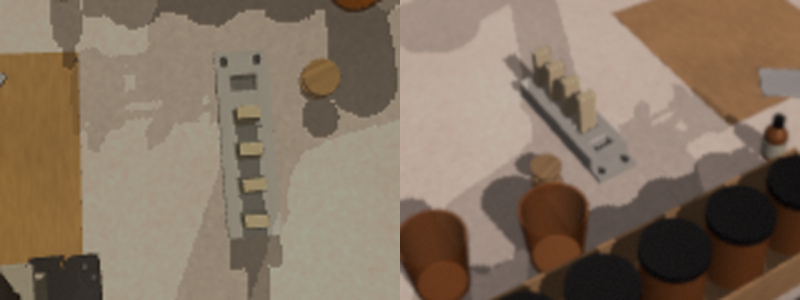

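The final pictures show four bars upright in slots 2–5 and slot 1 empty at top-half (243,82). The two sections form one straight block and the spool, jars and dropper haven't moved. All tops read about 91 mm, so the bars are seated evenly. Before handing in I scan once for a hidden fifth cream bar.

```bash
python3 -c "
from kin import *
for n in('top0','t5','t22','scene0','s22'):
    C,I,D=load(n); P=cloud(C,D); h=cv2.cvtColor(I,cv2.COLOR_BGR2HSV)
    m=(P[...,2]>.009)&(P[...,2]<.03)&(D>0)&(h[...,1]<140)&(h[...,1]>50)&(h[...,2]>90)&(np.hypot(P[...,0],P[...,1])<1)
    k,l,s,c=cv2.connectedComponentsWithStats(m.astype(np.uint8)); print(n,[(tuple(np.median(P[l==i],0).round(2)),int(s[i,4])) for i in range(1,k) if s[i,4]>90])
"
```

```text
top0 [((np.float64(0.57), np.float64(0.18), np.float64(0.01)), 246), ((np.float64(0.55), np.float64(0.29), np.float64(0.01)), 246), ((np.float64(0.46), np.float64(0.38), np.float64(0.01)), 247), ((np.float64(0.45), np.float64(0.29), np.float64(0.01)), 244), ((np.float64(0.07), np.float64(0.0), np.float64(0.01)), 1110)]
t5 [((np.float64(0.57), np.float64(0.18), np.float64(0.01)), 245), ((np.float64(0.55), np.float64(0.29), np.float64(0.01)), 252), ((np.float64(0.46), np.float64(0.38), np.float64(0.01)), 252), ((np.float64(0.45), np.float64(0.29), np.float64(0.01)), 248), ((np.float64(0.07), np.float64(-0.04), np.float64(0.01)), 750)]
t22 [((np.float64(0.07), np.float64(-0.02), np.float64(0.01)), 940)]
scene0 [((np.float64(0.07), np.float64(-0.02), np.float64(0.01)), 437), ((np.float64(0.46), np.float64(0.38), np.float64(0.01)), 100), ((np.float64(0.46), np.float64(0.28), np.float64(0.01)), 133), ((np.float64(0.55), np.float64(0.29), np.float64(0.01)), 153), ((np.float64(0.57), np.float64(0.18), np.float64(0.01)), 167), ((np.float64(0.71), np.float64(0.38), np.float64(0.02)), 163), ((np.float64(0.55), np.float64(-0.46), np.float64(0.02)), 579), ((np.float64(0.95), np.float64(-0.11), np.float64(0.02)), 684)]
s22 [((np.float64(0.07), np.float64(-0.03), np.float64(0.01)), 396), ((np.float64(0.71), np.float64(0.38), np.float64(0.02)), 162), ((np.float64(0.55), np.float64(-0.46), np.float64(0.02)), 586), ((np.float64(0.95), np.float64(-0.11), np.float64(0.02)), 687)]
```

There were only four bars, and all are now in the rack.

```bash
python3 -c "
from workcell import ctrl
print(ctrl.job_done())"
```

```text
the job is handed in; nothing more can be done
None
```

The job is handed in: the loose section is tipped slots-up and closed flush and in line with the bolted one, and all four wax bars present stand fully down in slots 2–5 (slot 1 empty), with nothing else on the bench moved.

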